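# Load a roll of packing tape on its split reel and hold the reel shut

### The job

Load the tape dispenser's reel: put the wide roll of packing tape over the hub of the reel's lower half so that it sits down on the flange, then set the upper half (the one with the upright wing) into the roll so that it goes onto the two dowels, and press it fully home against the brake spring until the halves meet. Do not let go at the end: finish with your gripper still on the upper half, keeping the reel pressed shut flat on the desk so that I can fasten it. Leave the scissors, the small tape roll and the stapler where they are.

Things in the scene. Friction and masses are not known exactly. Their poses are not given: they have to be found in the camera images.
- reel_base: Lower half of the tape reel, off-white plastic, loose (0.18 kg), flat on the desk, turned any way. Origin: centre of its underside, z up. Flange 90 mm across and 4 mm thick; on it a closed round hub 72 mm across whose flat deck is 22 mm above the desk (top edge bevelled 3 mm in over the last 4 mm of height). Two dowels stand on the deck and a steel spring cup in its middle
- base_deck (a point): Centre of the lower half's deck, 22 mm above the desk, axes of the lower half. The two upright dowels stand at x = +24 mm and x = -24 mm, y = 0: 8 mm in diameter, 14 mm tall (tips 36 mm above the desk), the last 5 mm tapering to 3 mm
- brake_spring (a joint): How far the steel spring cup (18 mm across, middle of the deck) is pressed down, in m. 0: free, its top 9 mm above the deck. 0.009: level with the deck, as when the reel is shut. It takes 4 N to start moving and 9.4 N at 0.009, and it springs back when the push stops, lifting the upper half again
- cap_grip (a point): Centre of the upright wing on the upper half of the reel (off-white plastic, loose, 0.14 kg, standing hub down on the desk, turned any way); z up, x along the wing. The wing is 30 mm long along x, 14 mm thick along y, 28 mm tall and stands on a flange 90 mm across. This point is 14 mm above the flange's top, 51 mm above the hub's lower end and, with the reel shut, 73 mm above the desk
- cap_foot (a point): Centre of the lower end of the upper half's hub, same axes. Hub 72 mm across, 33 mm long, lower edge bevelled; then the flange, 33 to 37 mm above this point. Two sockets 10 mm across, open below, 33 mm deep, at x = +24 and -24 mm (dark round marks on the flange show where), go over the dowels either way round. Shut, this end rests on the lower half's deck
- roll_center (a point): Centre of the wide roll of brown packing tape, half-way up, z up. It lies flat: 104 mm outside diameter, 76 mm hole right through, wall 14 mm thick, 50 mm tall. Mass 0.2 to 0.36 kg. Loaded, it sits on the lower half's flange, this point 29 mm above the desk. Its hole has 2 mm of play all round both hubs
- scissors: Scissors lying flat, about 145 mm long, 8 mm thick, not needed. Origin at the rivet, on the desk
- small_roll: Small roll of clear tape lying flat, 76 mm outside diameter, 36 mm hole, 18 mm tall, not needed. Origin: centre of its underside
- stapler: Desk stapler 140 mm long, 36 mm wide, 50 mm tall, not needed. Origin: centre of its underside
Things that resemble listed ones, but are neither listed nor needed, are in the scene too. Leave any blue look-alike of the reel_base alone.

How it is judged:
On the way:
1. the wide roll is over the lower half's hub and down on its flange (horizontal distance between roll_center and reel_base below 0.005 m and z of roll_center in the frame of reel_base below 0.0315 m and angle between the z axis of roll_center and the z axis of reel_base, either way round below 0.06 rad), for 0.2 s.
At the end, for the whole second after the job is handed in: Fingers still bear on the upper half (over 3 N) and keep the reel shut: faces within 1.8 mm, spring pressed over 6.5 mm, halves coaxial to 5 mm, square to 0.06 rad, turned within 0.1 rad either way round; wide roll within 2.5 mm of the flange and 5 mm of the axis; lower half flat on the desk (z of cap_grip in the frame of reel_base between 0.07 and 0.0748 m and horizontal distance between each of cap_grip, roll_center and reel_base below 0.005 m and angle between the x axis of cap_grip and the x axis of reel_base, either way round below 0.1 rad and angle between the z axis of cap_grip and the z axis of reel_base, either way round below 0.06 rad and value of joint brake_spring above 0.0065 m and z of roll_center in the frame of reel_base below 0.0315 m and angle between reel_base's own z axis and vertical below 0.05 rad and height (world z) of reel_base below 0.003 m and contact force between the fingers and reel_cap above 3 N); the arm keeps its last pose, push and grip.
It fails at once if the scissors are pushed away (over 20 mm) (distance of scissors from where it was at the start of the episode above 0.02 m).
It fails at once if the small tape roll is pushed away (over 20 mm) (distance of small_roll from where it was at the start of the episode above 0.02 m).
It fails at once if the stapler is pushed away (over 20 mm) (distance of stapler from where it was at the start of the episode above 0.02 m).
It also fails if it takes over 56 s, if anything falls off the work surface, if the arm or the gripper's body presses on something with over 40 N, if the wrist force passes 120 N, or if a joint passes its speed limit or range.

### The arm

A 6-joint arm with a two-finger parallel gripper is mounted at the origin on the work surface. World frame = base frame: x ahead of the robot, y to its left, z up, the work surface at z = 0. Lengths are in m, angles in rad, forces in N, time in s.
With the tool pointing down it reaches from about 0.4 to 0.825 m from the base axis. Payload 7 kg.
Tool frame: the origin (TCP) lies at the centre of the arm's flange, where the gripper is bolted on; the fingertips stand 178 mm ahead of it and the grasp point (between the pads) lies grip_depth ahead of it (grip_depth is the distance from the TCP to the grasp point, in m); z points along the fingers, x is the direction in which the jaws open and shut, and the axes are right-handed (so a half turn about z gives the same grasp; the last joint's range is limited). The gripper opens to 88 mm and grips with 3 to 60 N. Pads are 19 mm wide; open, the fingers measure 130 mm over their backs; the gripper's body (78 mm by 193 mm) begins 47 mm behind the grasp point.
Start: joints at [-0.833, 0.359, 0.012, 0, -1.224, -0.288], TCP at [0.293, -0.608, 0.405] pointing down, gripper open.
Joint ranges: [-3.07, 3.07], [-1.43, 2.12], [-1.02, 1.25], [-3.03, 1.67], [-3.05, -0], [-3.03, 3.03]. Speed limits (rad/s): [2.39, 2.39, 3.01, 3.14, 3.14, 3.14].

### API

Orientations are given as a rotation vector (axis times angle).
In Python, from bench import * gives the robot as it stands. The module is installed in compiled form; this text tells all that it offers.
- The arm moves only by the tool send_rows, never from a script. Its argument "motion" is a list of rows, each an object of numbers: "hand": the opening in per cent of the stroke, from 0 (shut) to 100 (fully open); "tx", "ty", "tz": the shift along the tool's x, y, z in mm; "wx", "wy", "wz": the turn, a rotation vector about the tool's x, y, z in rad. A call has exactly 5 rows; each row shifts and turns the commanded pose from where the row before left it, along the tool's axes as they then stand; what a row does not reach is not made up. A row lasts 1/10 s, in which the tool goes at most 50 mm and 8.59 degrees, less where a joint would pass 70% of its speed; a pose out of reach is approached as far as the arm can. A call is refused whole if a number of a shift passes 50 or a number of a turn 0.15, either way. A call with a gripper value outside its range is refused whole. The fingers move at their own pace and stop on an object; "squeeze" is the grip in N (left out, the last holds). Time passes only in rows, so rows that do not move let the fingers close, or fill a call up. It gives the time, the measured TCP pose, the force and the opening at its end, in the units of the state.
- sense(): the state, without advancing time (a new reading comes with each control period).
- read_camera(name): name is "scene" or "top" or "wrist"; returns the picture (480x640x3 uint8, red, green, blue); there is no depth.
- camera_model(name): a dict with "intrinsics" (3x3 intrinsics, pixels), "origin" and "rotation" of the camera in the world; the wrist camera has in their place "hand_eye" (4x4, takes a point from camera to tool coordinates, whose origin is the TCP and whose axes are the tool frame's). Camera axes: x right, y down, z forward; pixel columns grow to the right and rows downward; lengths in m; the calibration is good to about 2 mm. A picture is of the moment at which its call begins: read the wrist's pose just before it. camera_model takes no time and is no camera call.
- hand_in(): hands the job in, once; it reports no verdict.
Trained networks look in the newest picture that a camera, given by its name, has taken for a name from the list of things; names that differ only in an ending like _2 or _b are one class to them, and where a whole thing is asked for, a point or a joint stands for the part that bears it (a point fixed in the world has none). Each returns a list of dicts, best first, with "score" (0 to 1); they miss things now and then, are a little off and sometimes report something else, mostly with a low value. They report only what shows in the picture. A call takes as long as a camera call. They do not tell look-alikes from the thing itself.
- boxes_of(camera, thing): "point" ([x, y, z] in m, in world coordinates, good to about 4 mm: the middle of the surface that is visible of it).
- regions_of(camera, thing): "mask" (480x640 bool, what is visible of it).
- mark_of(camera, thing): "point" ([x, y, z] in m, in world coordinates, good to about 4 mm: a listed point, or the origin of a listed thing).
The state is a dict: "t": time; "q": joint angles; "qd": joint speeds; "joint_efforts": joint torques, N m; "tcp_pos": TCP position; "eef_rot": TCP orientation; "ft_force": force on the tool from outside, world axes, zero at the start; "wrist_torque": the same for the moment, N m; "finger_gap": opening from 0.0 (shut) to 1.0 (fully open).
Only numpy, scipy, OpenCV 4.12 (cv2) and the standard library are available. Lean on these libraries where they do the work, as an engineer would, in place of code of your own. Each camera call takes 0.05 s, during which the arm holds its last target.

## Working session

There is one attempt and no reset: what is moved stays moved. The work goes in short steps, Python scripts to look and compute and a tool call to move; the robot and the scene stay as the last step left them, time stands still between calls to the robot, and variables do not carry over. Pictures are saved under pics/ and viewed, and the job is handed in when it is done.

Besides the shell and the picture viewer there is one more tool, called after "Emit:" as a command line: name --argument value ..., lists and objects as JSON in quotes. send_rows: Moves the arm, as the interface text tells. Its arguments: {"type":"object","properties":{"motion":{"type":"array"},"squeeze":{"type":"number"}},"required":["motion"]}

```bash
mkdir -p pics; cat > h.py <<'E'
from bench import *
import numpy as np, cv2
from scipy.spatial.transform import Rotation as R
def save(n,f):
    im=read_camera(n); cv2.imwrite('pics/'+f+'.png',im[:,:,::-1]); return im
E
python3 - <<'E'
from h import *
s=sense(); print({k:np.round(v,4).tolist() for k,v in s.items()})
save('scene','s0');save('top','t0')
for c in('scene','top'): 
    m=camera_model(c); print(c,{k:np.round(v,3).tolist() for k,v in m.items()})
print(camera_model('wrist'))
try: print(grip_depth)
except Exception as e: print(e)
for th in ['reel_base','base_deck','cap_grip','cap_foot','roll_center','scissors','small_roll','stapler']:
    print(th,[(np.round(d['point'],4).tolist(),round(d['score'],2)) for d in mark_of('top',th)])
E
```

```text
{'t': 0.0, 'q': [-0.8329, 0.3594, 0.0111, -0.0004, -1.2241, -0.2881], 'qd': [-0.0002, 0.0002, -0.0013, 0.0015, -0.0008, -0.0007], 'joint_efforts': [0.0006, -58.272, 29.3069, 6.9976, 0.0068, -0.0002], 'tcp_pos': [0.2934, -0.6077, 0.4037], 'eef_rot': [-1.6694, -2.6596, -0.0012], 'ft_force': [-0.1903, -0.325, -0.0651], 'wrist_torque': [-0.0507, -0.0895, 0.0393], 'finger_gap': 0.9996}
scene {'intrinsics': [[593.277, 0.0, 318.391], [0.0, 593.277, 239.38], [0.0, 0.0, 1.0]], 'origin': [1.003, -0.373, 0.801], 'rotation': [-2.245, -1.079, 0.365]}
top {'intrinsics': [[521.916, 0.0, 324.972], [0.0, 521.916, 242.418], [0.0, 0.0, 1.0]], 'origin': [0.437, 0.025, 0.938], 'rotation': [-2.183, 2.174, -0.18]}
{'intrinsics': array([[387.24785818,   0.        , 319.13755028],
       [  0.        , 387.24785818, 236.29068048],
       [  0.        ,   0.        ,   1.        ]]), 'hand_eye': array([[ 9.99998324e-01, -1.66120515e-03,  7.69183164e-04,
         4.82661576e-04],
       [ 1.38759008e-03,  9.61892596e-01,  2.73424045e-01,
        -7.41243037e-02],
       [-1.19408502e-03, -2.73422520e-01,  9.61893289e-01,
         1.99884939e-02],
       [ 0.00000000e+00,  0.00000000e+00,  0.00000000e+00,
         1.00000000e+00]])}
0.1593
reel_base [([0.3684, 0.0757, 0.004], 0.8), ([0.4951, -0.0223, 0.0015], 0.68), ([0.5399, 0.1119, 0.003], 0.68)]
base_deck [([0.4963, -0.0205, 0.0225], 0.91), ([0.369, 0.077, 0.0237], 0.84), ([0.5395, 0.1102, 0.0179], 0.69)]
cap_grip [([0.6994, -0.2035, -0.004], 0.71), ([0.5276, -0.2175, 0.0541], 0.62)]
cap_foot [([0.7179, 0.0397, -0.0048], 0.53)]
roll_center []
scissors [([0.7301, 0.248, 0.0036], 0.81)]
small_roll [([0.721, 0.0405, -0.0018], 0.96)]
stapler [([0.6998, -0.2029, -0.0036], 0.7)]
```

View pics/t0.png

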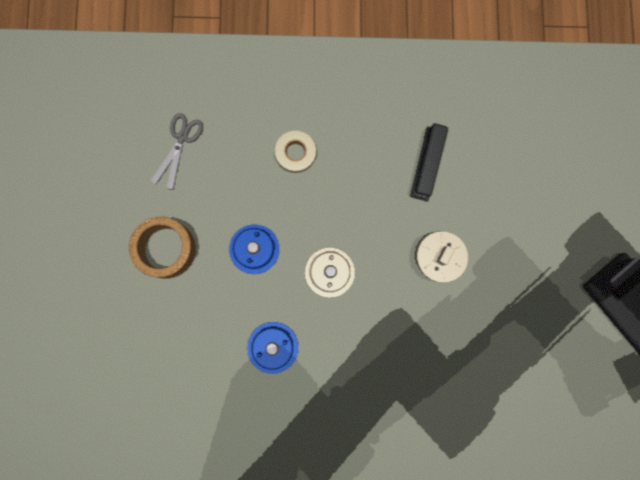

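View pics/s0.png

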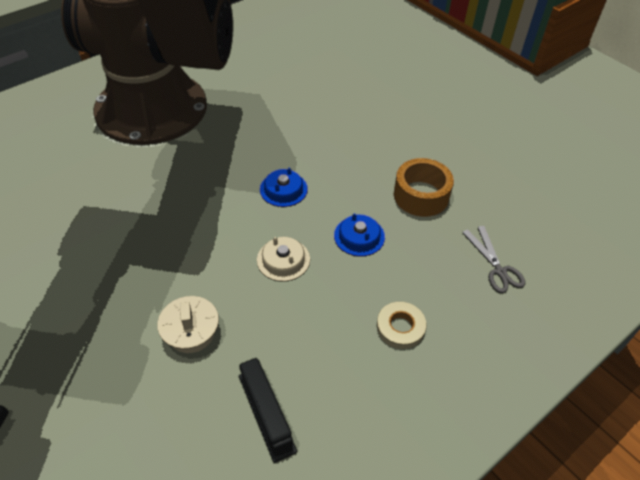

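```bash
cat >> h.py <<'E'
from scipy.optimize import least_squares
def cam(n,pose=None):
    m=camera_model(n);K=np.array(m['intrinsics'])
    if n=='wrist':
        p,r=pose; T=np.array(m['hand_eye']); Rw=R.from_rotvec(r).as_matrix()
        return K,Rw@T[:3,3]+p,Rw@T[:3,:3]
    return K,np.array(m['origin']),R.from_rotvec(m['rotation']).as_matrix() if np.array(m['rotation']).size==3 else np.array(m['rotation'])
def toplane(C,px,z):
    K,o,A=C; px=np.atleast_2d(px); d=np.c_[px,np.ones(len(px))]@np.linalg.inv(K).T@A.T
    return (o+d*((z-o[2])/d[:,2])[:,None])
def proj(C,P):
    K,o,A=C; q=(np.atleast_2d(P)-o)@A@K.T; return q[:,:2]/q[:,2:]
E
python3 - <<'E'
from h import *
C=cam('top'); print(proj(C,[[0.4955,-0.021,0],[0.73,0.248,0]]))
im=read_camera('top')
for th in ['reel_base','cap_grip','roll_center']:
    for d in regions_of('top',th):
        m=d['mask'].astype(np.uint8); c=max(cv2.findContours(m,0,1)[0],key=cv2.contourArea); print(th,round(d['score'],2),m.sum(),cv2.minEnclosingCircle(c), im[d['mask']].mean(0).round())
big=cv2.resize(im[200:320,110:490],None,fx=2.1*1,fy=2.1,interpolation=2); cv2.imwrite('pics/t1.png',big[:,:,::-1])
E
```

```text
[[327.65029046 273.10317166]
 [181.03799651 144.47493346]]
reel_base 0.92 1956 ((253.00584411621094, 248.8852081298828), 25.187591552734375) [ 61.  96. 173.]
reel_base 0.68 2122 ((272.0, 347.5), 26.631847381591797) [ 68. 101. 171.]
reel_base 0.62 2019 ((328.4757995605469, 272.0231628417969), 25.55251121520996) [207. 200. 180.]
cap_grip 0.93 1981 ((441.6171569824219, 256.5878601074219), 25.611257553100586) [212. 201. 178.]
roll_center 0.74 2125 ((161.5, 247.0), 33.738059997558594) [132. 102.  68.]
```

View pics/t1.png

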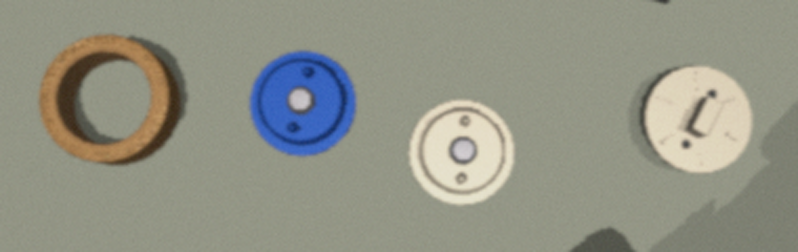

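```bash
python3 - <<'E'
from h import *
s=sense(); A=R.from_rotvec(s['eef_rot']).as_matrix(); print(A.round(3))
C=cam('top')
print('roll',toplane(C,[[161.5-1,247.]],0.05),'cap',toplane(C,[[442,257.]],0.037),'base',toplane(C,[[329.5,272]],0.004))
# roll top ring: orange mask
im=read_camera('top').astype(int)
m=regions_of('top','roll_center')[0]['mask'].astype(np.uint8)
c=cv2.convexHull(max(cv2.findContours(m,0,1)[0],key=cv2.contourArea))
P=toplane(C,c[:,0].astype(float),0.05)[:,:2]
print(P.min(0),P.max(0))
E
```

```text
[[-0.435  0.901  0.   ]
 [ 0.901  0.435 -0.   ]
 [-0.     0.    -1.   ]]
roll [[0.53531376 0.26425948 0.05      ]] cap [[ 0.52222318 -0.21968987  0.037     ]] base [[ 0.49724065 -0.02412289  0.004     ]]
[0.48299196 0.20621521] [0.58675411 0.31857306]
```

```bash
cat >> h.py <<'E'
def rows(p1,yaw1,n,p0=None,yaw0=None):
    """yaw = world heading of tool x, tool pointing down; constant per-row numbers"""
    s=sense(); A=R.from_rotvec(s['eef_rot']).as_matrix()
    p0=s['tcp_pos'] if p0 is None else p0; yaw0=np.arctan2(A[1,0],A[0,0]) if yaw0 is None else yaw0
    dw=-((yaw1-yaw0+np.pi)%(2*np.pi)-np.pi)/n
    d=(np.array(p1)-p0)/n*1000
    for k in range(n):
        y=yaw0-dw*k; X=np.array([np.cos(y),np.sin(y),0]); Y=np.array([np.sin(y),-np.cos(y),0])
        print('tx %.1f ty %.1f tz %.1f wz %.3f'%(d@X,d@Y,-d[2],dw))
E
python3 - <<'E'
from h import *
rows([0.46,0.10,0.40],np.deg2rad(86),20)
E
```

```text
tx 28.3 ty 22.9 tz 0.2 wz 0.026
tx 28.8 ty 22.1 tz 0.2 wz 0.026
tx 29.4 ty 21.4 tz 0.2 wz 0.026
tx 29.9 ty 20.6 tz 0.2 wz 0.026
tx 30.5 ty 19.8 tz 0.2 wz 0.026
tx 31.0 ty 19.0 tz 0.2 wz 0.026
tx 31.5 ty 18.2 tz 0.2 wz 0.026
tx 31.9 ty 17.4 tz 0.2 wz 0.026
tx 32.4 ty 16.6 tz 0.2 wz 0.026
tx 32.8 ty 15.7 tz 0.2 wz 0.026
tx 33.2 ty 14.9 tz 0.2 wz 0.026
tx 33.6 ty 14.0 tz 0.2 wz 0.026
tx 33.9 ty 13.1 tz 0.2 wz 0.026
tx 34.2 ty 12.2 tz 0.2 wz 0.026
tx 34.5 ty 11.3 tz 0.2 wz 0.026
tx 34.8 ty 10.4 tz 0.2 wz 0.026
tx 35.1 ty 9.5 tz 0.2 wz 0.026
tx 35.3 ty 8.6 tz 0.2 wz 0.026
tx 35.5 ty 7.7 tz 0.2 wz 0.026
tx 35.7 ty 6.8 tz 0.2 wz 0.026
```

Emit:
send_rows --motion '[{"hand": 100,"tx": 28,"ty": 23,"wz": 0.026},{"hand": 100,"tx": 29,"ty": 22,"wz": 0.026},{"hand": 100,"tx": 29,"ty": 21,"wz": 0.026},{"hand": 100,"tx": 30,"ty": 21,"wz": 0.026},{"hand": 100,"tx": 30,"ty": 20,"wz": 0.026}]'

```text
$.motion[0]: bad value
```

Emit:
send_rows --motion '[{"hand": 100,"tx": 31,"ty": 19,"wz": 0.026},{"hand": 100,"tx": 31,"ty": 18,"wz": 0.026},{"hand": 100,"tx": 32,"ty": 17,"wz": 0.026},{"hand": 100,"tx": 32,"ty": 17,"wz": 0.026},{"hand": 100,"tx": 33,"ty": 16,"wz": 0.026}]'

```text
$.motion[0]: bad value
```

Emit:
send_rows --motion '[{"hand": 100,"tx": 33,"ty": 15,"wz": 0.026},{"hand": 100,"tx": 33,"ty": 14,"wz": 0.026},{"hand": 100,"tx": 34,"ty": 13,"wz": 0.026},{"hand": 100,"tx": 34,"ty": 12,"wz": 0.026},{"hand": 100,"tx": 35,"ty": 11,"wz": 0.026}]'

```text
$.motion[0]: bad value
```

Emit:
send_rows --motion '[{"hand": 100,"tx": 35,"ty": 10,"wz": 0.026},{"hand": 100,"tx": 35,"ty": 10,"wz": 0.026},{"hand": 100,"tx": 35,"ty": 9,"wz": 0.026},{"hand": 100,"tx": 35,"ty": 8,"wz": 0.026},{"hand": 100,"tx": 36,"ty": 7,"wz": 0.026}]'

```text
$.motion[0]: bad value
```

```bash
cat >> h.py <<'E'
def shot(f):
    s=sense(); im=save('wrist',f); A=R.from_rotvec(s['eef_rot']).as_matrix()
    print('t',s['t'],'tcp',s['tcp_pos'].round(4) if hasattr(s['tcp_pos'],'round') else s['tcp_pos'],'yaw',np.rad2deg(np.arctan2(A[1,0],A[0,0])).round(2),'F',np.round(s['ft_force'],1),'gap',s['finger_gap'])
    return im,cam('wrist',(np.array(s['tcp_pos']),s['eef_rot']))
E
python3 - <<'E'
from h import *
im,C=shot('w0')
for th in ['reel_base','cap_grip','roll_center']:
  print(th,[(np.round(d['point'],4).tolist(),round(d['score'],2)) for d in mark_of('wrist',th)])
  for d in regions_of('wrist',th):
    m=d['mask'].astype(np.uint8); c=max(cv2.findContours(m,0,1)[0],key=cv2.contourArea); print(th,round(d['score'],2),m.sum(),cv2.fitEllipse(c))
E
```

```text
t 0.8 tcp [ 0.2935 -0.6078  0.4047] yaw 115.77 F [-0.1 -0.5  0.6] gap 1.002841827389372
reel_base []
cap_grip []
roll_center []
```

View pics/w0.png

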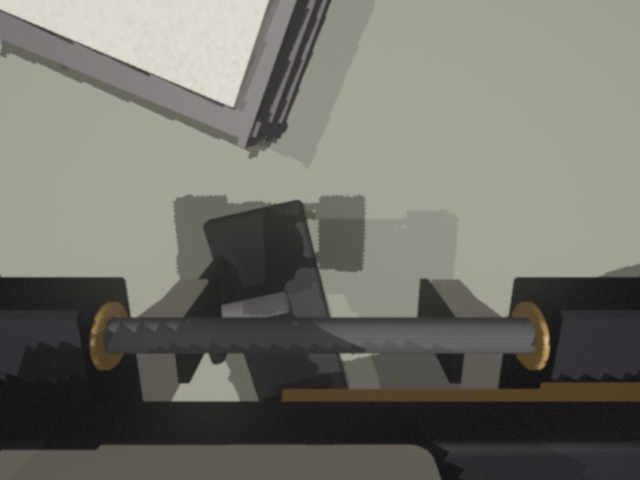

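```bash
python3 - <<'E'
from h import *
rows([0.60,0.12,0.42],np.deg2rad(86),20)
E
```

```text
tx 26.1 ty 29.6 tz -0.8 wz 0.026
tx 26.9 ty 28.9 tz -0.8 wz 0.026
tx 27.6 ty 28.2 tz -0.8 wz 0.026
tx 28.3 ty 27.5 tz -0.8 wz 0.026
tx 29.0 ty 26.8 tz -0.8 wz 0.026
tx 29.7 ty 26.0 tz -0.8 wz 0.026
tx 30.4 ty 25.2 tz -0.8 wz 0.026
tx 31.0 ty 24.4 tz -0.8 wz 0.026
tx 31.7 ty 23.6 tz -0.8 wz 0.026
tx 32.3 ty 22.8 tz -0.8 wz 0.026
tx 32.8 ty 21.9 tz -0.8 wz 0.026
tx 33.4 ty 21.1 tz -0.8 wz 0.026
tx 33.9 ty 20.2 tz -0.8 wz 0.026
tx 34.4 ty 19.3 tz -0.8 wz 0.026
tx 34.9 ty 18.4 tz -0.8 wz 0.026
tx 35.4 ty 17.5 tz -0.8 wz 0.026
tx 35.8 ty 16.6 tz -0.8 wz 0.026
tx 36.3 ty 15.6 tz -0.8 wz 0.026
tx 36.7 ty 14.7 tz -0.8 wz 0.026
tx 37.0 ty 13.7 tz -0.8 wz 0.026
```

Emit:
send_rows --motion '[{"hand": 100,"tx": 26,"ty": 30,"tz": -1,"wx": 0,"wy": 0,"wz": 0.026},{"hand": 100,"tx": 27,"ty": 29,"tz": -1,"wx": 0,"wy": 0,"wz": 0.026},{"hand": 100,"tx": 28,"ty": 28,"tz": -1,"wx": 0,"wy": 0,"wz": 0.026},{"hand": 100,"tx": 28,"ty": 28,"tz": -1,"wx": 0,"wy": 0,"wz": 0.026},{"hand": 100,"tx": 29,"ty": 27,"tz": -1,"wx": 0,"wy": 0,"wz": 0.026}]'

```text
t: 1.65
tcp_pos: [0.3713, -0.4241, 0.4099]
eef_rot: [1.841, 2.545, 0.0]
ft_force: [0.6, -0.1, 0.5]
finger_gap: 1.002
```

Emit:
send_rows --motion '[{"hand": 100,"tx": 30,"ty": 26,"tz": -1,"wx": 0,"wy": 0,"wz": 0.026},{"hand": 100,"tx": 30,"ty": 25,"tz": -1,"wx": 0,"wy": 0,"wz": 0.026},{"hand": 100,"tx": 31,"ty": 24,"tz": -1,"wx": 0,"wy": 0,"wz": 0.026},{"hand": 100,"tx": 32,"ty": 24,"tz": -1,"wx": 0,"wy": 0,"wz": 0.026},{"hand": 100,"tx": 32,"ty": 23,"tz": -1,"wx": 0,"wy": 0,"wz": 0.026}]'

```text
t: 2.15
tcp_pos: [0.4479, -0.2421, 0.4151]
eef_rot: [2.002, 2.42, 0.001]
ft_force: [1.6, -0.4, -0.1]
finger_gap: 0.997
```

Emit:
send_rows --motion '[{"hand": 100,"tx": 33,"ty": 22,"tz": -1,"wx": 0,"wy": 0,"wz": 0.026},{"hand": 100,"tx": 33,"ty": 21,"tz": -1,"wx": 0,"wy": 0,"wz": 0.026},{"hand": 100,"tx": 34,"ty": 20,"tz": -1,"wx": 0,"wy": 0,"wz": 0.026},{"hand": 100,"tx": 34,"ty": 19,"tz": -1,"wx": 0,"wy": 0,"wz": 0.026},{"hand": 100,"tx": 35,"ty": 18,"tz": -1,"wx": 0,"wy": 0,"wz": 0.026}]'

```text
t: 2.65
tcp_pos: [0.5238, -0.0608, 0.4201]
eef_rot: [2.155, 2.286, 0.001]
ft_force: [0.2, -0.4, 0.1]
finger_gap: 1.002
```

Emit:
send_rows --motion '[{"hand": 100,"tx": 35,"ty": 17,"tz": -1,"wx": 0,"wy": 0,"wz": 0.026},{"hand": 100,"tx": 36,"ty": 17,"tz": -1,"wx": 0,"wy": 0,"wz": 0.026},{"hand": 100,"tx": 36,"ty": 15,"tz": 0,"wx": 0,"wy": 0,"wz": 0.026},{"hand": 100,"tx": 36,"ty": 14,"tz": 0,"wx": 0,"wy": 0,"wz": 0.026},{"hand": 100,"tx": 0,"ty": 0,"tz": 0,"wx": 0,"wy": 0,"wz": 0}]'

```text
t: 3.15
tcp_pos: [0.5849, 0.0856, 0.421]
eef_rot: [-2.268, -2.174, -0.0]
ft_force: [-1.0, -1.2, 0.4]
finger_gap: 1.001
```

```bash
python3 - <<'E'
from h import *
im,C=shot('w1')
for th in ['reel_base','roll_center','base_deck']:
  print(th,[(np.round(d['point'],4).tolist(),round(d['score'],2)) for d in mark_of('wrist',th)])
  if th=='base_deck': break
  for d in regions_of('wrist',th):
    m=d['mask'].astype(np.uint8); c=max(cv2.findContours(m,0,1)[0],key=cv2.contourArea); print(th,round(d['score'],2),m.sum(),cv2.fitEllipse(c))
E
```

```text
t 3.15 tcp [0.5849 0.0856 0.421 ] yaw 87.59 F [-1.  -1.2  0.4] gap 1.0011712420127827
reel_base [([0.5425, 0.1114, 0.0003], 0.85), ([0.5, -0.019, -0.0017], 0.81)]
reel_base 0.87 638 ((300.2153625488281, 5.471838474273682), (13.626622200012207, 65.04638671875), 90.65193176269531)
reel_base 0.69 6853 ((204.56222534179688, 116.35420227050781), (88.36556243896484, 96.85313415527344), 145.33775329589844)
reel_base 0.65 6341 ((343.5940246582031, 153.02163696289062), (87.43402862548828, 90.5193099975586), 21.688549041748047)
roll_center []
roll_center 0.96 9218 ((514.5388793945312, 144.95481872558594), (115.3453369140625, 134.9524383544922), 73.23914337158203)
base_deck [([0.5004, -0.0245, 0.0246], 0.97), ([0.5362, 0.1115, 0.0149], 0.55)]
```

View pics/w1.png

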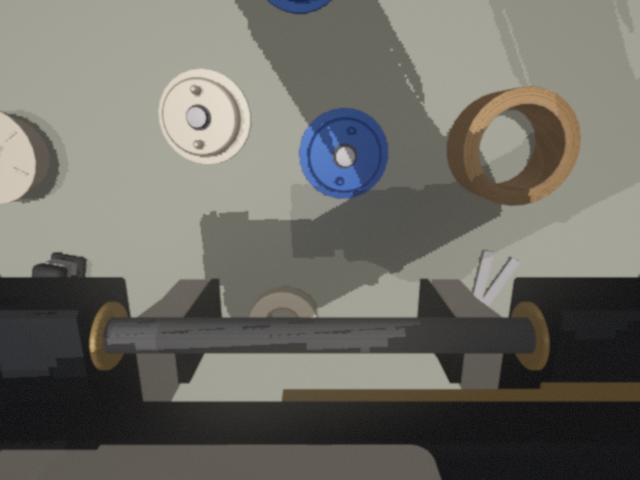

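```bash
cat >> h.py <<'E'
TH=np.linspace(0,2*np.pi,120,endpoint=False); U=np.c_[np.cos(TH),np.sin(TH)]
def circ(x,y,r,z): return np.c_[x+r*U[:,0],y+r*U[:,1],np.full(len(U),z)]
SHAPE={'base':[(45,0),(45,4),(36,18),(33,22)],'roll':[(52,0),(52,50)],'cap':[(36,3),(45,33),(45,37)],'roll_loaded':[(52,4),(52,54)]}
def fit(C,mask,kind,xy,rs=SHAPE):
    m=mask.astype(np.uint8); c=max(cv2.findContours(m,0,1)[0],key=cv2.contourArea)[:,0].astype(float)
    hm=(c@U.T).max(0)
    def f(p):
        P=np.vstack([circ(p[0],p[1],r/1000,z/1000) for r,z in rs[kind]]); return (proj(C,P)@U.T).max(0)-hm-0.3
    s=least_squares(f,xy,x_scale=0.01,loss='soft_l1',diff_step=1e-4); return s.x,np.sqrt(np.mean(f(s.x)**2))
def findc(camn,C,thing,kind,near,im=None):
    best=None
    for d in regions_of(camn,thing):
        try: x,e=fit(C,d['mask'],kind,near)
        except Exception: continue
        if np.hypot(*(x-near))<0.05: print(kind,camn,x.round(4),'rms px',e.round(2),'score',round(d['score'],2)); best=(x,d['mask']) if best is None else best
    return best
E
python3 - <<'E'
from h import *
im,C=shot('w2')
b=findc('wrist',C,'reel_base','base',np.array([.5,-.02]))
r=findc('wrist',C,'roll_center','roll',np.array([.535,.262]))
read_camera('top'); T=cam('top')
findc('top',T,'reel_base','base',np.array([.5,-.02]))
findc('top',T,'roll_center','roll',np.array([.535,.262]))
findc('top',T,'cap_grip','cap',np.array([.525,-.218]))
v=im.copy()
for x,k in((b[0],'base'),(r[0],'roll')):
    for rr,z in SHAPE[k]: cv2.polylines(v,[np.round(proj(C,circ(x[0],x[1],rr/1000,z/1000))).astype(np.int32)],True,(255,0,0),1)
cv2.imwrite('pics/v1.png',cv2.resize(v[50:230,150:600],None,fx=1.7,fy=1.7)[:,:,::-1])
cv2.imwrite('pics/v2.png',cv2.resize(im[60:175,150:260],None,fx=5,fy=5,interpolation=2)[:,:,::-1])
E
```

```text
t 3.45 tcp [0.5832 0.0811 0.4219] yaw 87.42 F [-0.   0.4  0.2] gap 0.9990842104326262
base wrist [ 0.4975 -0.0222] rms px 0.59 score 0.57
roll wrist [0.5374 0.2682] rms px 0.35 score 0.67
base top [ 0.4974 -0.0228] rms px 0.27 score 0.7
roll top [0.5367 0.2677] rms px 0.23 score 0.7
cap top [ 0.5234 -0.2202] rms px 0.53 score 0.73
```

View pics/v1.png

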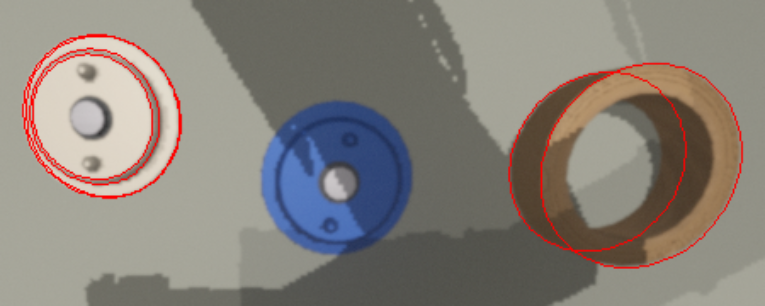

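View pics/v2.png

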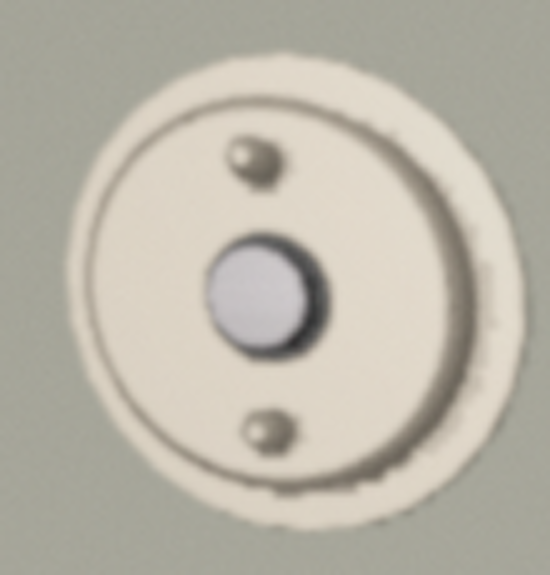

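```bash
python3 - <<'E'
from h import *
s=sense();C=cam('wrist',(np.array(s['tcp_pos']),s['eef_rot']))
P=toplane(C,[[198.0,90.8],[202,146]],0.036)[:,:2]; print(P,P.mean(0),np.linalg.norm(P[1]-P[0])); d=P[1]-P[0]; print(np.rad2deg(np.arctan2(d[1],d[0])))
P=toplane(C,[[150+254/5,60+162/5],[150+269/5,60+431/5]],0.030)[:,:2]; print(P,P.mean(0)); d=P[1]-P[0]; print(np.rad2deg(np.arctan2(d[1],d[0])))
print(s['q'],s['tcp_pos'])
E
```

```text
[[ 0.47402123 -0.02021146]
 [ 0.5216826  -0.0227998 ]] [ 0.49785192 -0.02150563] 0.04773159471907886
-3.1085006714059205
[[ 0.47490804 -0.01959439]
 [ 0.52214502 -0.02291167]] [ 0.49852653 -0.02125303]
-4.017078999822157
[ 4.70676715e-01  2.07723822e-01 -1.57848852e-01 -2.73429660e-05
 -1.20498503e+00 -2.08608835e+00] [0.58348158 0.08169081 0.42179177]
```

```bash
python3 - <<'E'
from h import *
s=sense();A=R.from_rotvec(s['eef_rot']).as_matrix()
rows([0.535,0.2235,0.25],np.arctan2(A[1,0],A[0,0]),7)
E
```

```text
tx 19.9 ty -7.8 tz 24.5 wz -0.000
tx 19.9 ty -7.8 tz 24.5 wz -0.000
tx 19.9 ty -7.8 tz 24.5 wz -0.000
tx 19.9 ty -7.8 tz 24.5 wz -0.000
tx 19.9 ty -7.8 tz 24.5 wz -0.000
tx 19.9 ty -7.8 tz 24.5 wz -0.000
tx 19.9 ty -7.8 tz 24.5 wz -0.000
```

Emit:
send_rows --motion '[{"hand": 50,"tx": 28,"ty": -11,"tz": 20,"wx": 0,"wy": 0,"wz": 0},{"hand": 50,"tx": 28,"ty": -11,"tz": 20,"wx": 0,"wy": 0,"wz": 0},{"hand": 50,"tx": 28,"ty": -11,"tz": 20,"wx": 0,"wy": 0,"wz": 0},{"hand": 50,"tx": 28,"ty": -11,"tz": 35,"wx": 0,"wy": 0,"wz": 0},{"hand": 50,"tx": 27,"ty": -11,"tz": 35,"wx": 0,"wy": 0,"wz": 0}]'

```text
t: 4.3
tcp_pos: [0.5344, 0.2244, 0.2913]
eef_rot: [2.27, 2.172, 0.003]
ft_force: [1.2, 1.2, -0.5]
finger_gap: 0.604
```

Emit:
send_rows --motion '[{"hand": 50,"tx": 0,"ty": 0,"tz": 25,"wx": 0,"wy": 0,"wz": 0},{"hand": 50,"tx": 0,"ty": 0,"tz": 12,"wx": 0,"wy": 0,"wz": 0},{"hand": 50,"tx": 0,"ty": 0,"tz": 0,"wx": 0,"wy": 0,"wz": 0},{"hand": 50,"tx": 0,"ty": 0,"tz": 0,"wx": 0,"wy": 0,"wz": 0},{"hand": 50,"tx": 0,"ty": 0,"tz": 0,"wx": 0,"wy": 0,"wz": 0}]'

```text
t: 4.8
tcp_pos: [0.5355, 0.2231, 0.2563]
eef_rot: [2.27, 2.171, 0.004]
ft_force: [0.4, -0.6, -0.7]
finger_gap: 0.499
```

```bash
python3 - <<'E'
from h import *
im,C=shot('w3')
r=findc('wrist',C,'roll_center','roll',np.array([.535,.262]))
s=sense();A=R.from_rotvec(s['eef_rot']).as_matrix()
rows([0.535,0.2235,0.202],np.arctan2(A[1,0],A[0,0]),1)
E
```

```text
t 4.8 tcp [0.5355 0.2231 0.2563] yaw 87.43 F [ 0.4 -0.6 -0.7] gap 0.49949528844753216
roll wrist [0.5362 0.2672] rms px 17.81 score 0.82
tx 0.4 ty -0.3 tz 54.1 wz -0.000
```

View pics/w3.png

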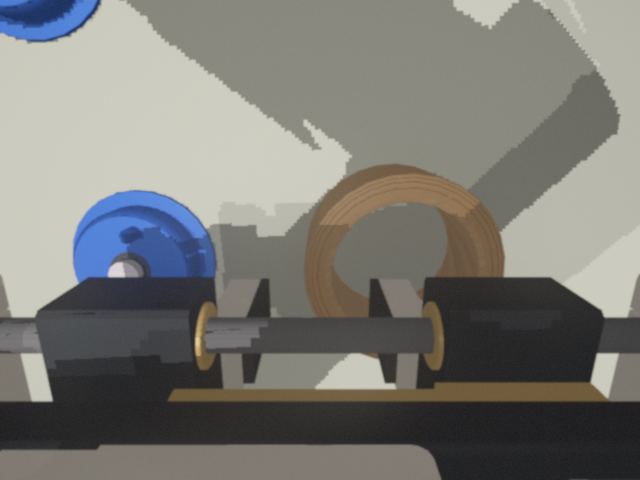

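Emit:
send_rows --motion '[{"hand": 50,"tx": 0,"ty": 0,"tz": 18,"wx": 0,"wy": 0,"wz": 0},{"hand": 50,"tx": 0,"ty": 0,"tz": 18,"wx": 0,"wy": 0,"wz": 0},{"hand": 50,"tx": 0,"ty": 0,"tz": 12,"wx": 0,"wy": 0,"wz": 0},{"hand": 50,"tx": 0,"ty": 0,"tz": 6,"wx": 0,"wy": 0,"wz": 0},{"hand": 50,"tx": 0,"ty": 0,"tz": 0,"wx": 0,"wy": 0,"wz": 0}]' --squeeze 30

```text
t: 5.4
tcp_pos: [0.5347, 0.2231, 0.2003]
eef_rot: [2.27, 2.172, -0.002]
ft_force: [0.0, 0.3, 1.1]
finger_gap: 0.503
```

Emit:
send_rows --motion '[{"hand": 0,"tx": 0,"ty": 0,"tz": 0,"wx": 0,"wy": 0,"wz": 0},{"hand": 0,"tx": 0,"ty": 0,"tz": 0,"wx": 0,"wy": 0,"wz": 0},{"hand": 0,"tx": 0,"ty": 0,"tz": 0,"wx": 0,"wy": 0,"wz": 0},{"hand": 0,"tx": 0,"ty": 0,"tz": 0,"wx": 0,"wy": 0,"wz": 0},{"hand": 0,"tx": 0,"ty": 0,"tz": 0,"wx": 0,"wy": 0,"wz": 0}]' --squeeze 30

```text
t: 5.9
tcp_pos: [0.5348, 0.2233, 0.2011]
eef_rot: [2.27, 2.172, 0.001]
ft_force: [-0.6, -1.0, 2.1]
finger_gap: 0.163
```

```bash
python3 - <<'E'
from h import *
im,C=shot('w4')
r=findc('wrist',C,'roll_center','roll',np.array([.535,.262]))
E
```

```text
t 5.9 tcp [0.5348 0.2233 0.2011] yaw 87.48 F [-0.6 -1.   2.1] gap 0.16272761386843002
roll wrist [0.5342 0.268 ] rms px 39.83 score 0.63
```

View pics/w4.png

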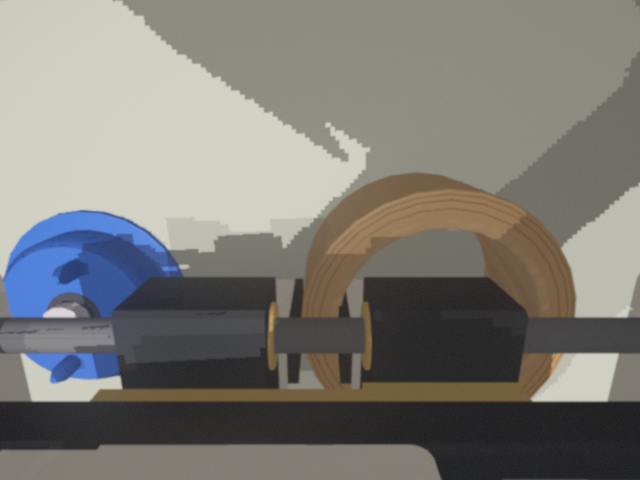

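Emit:
send_rows --motion '[{"hand": 0,"tx": 0,"ty": 0,"tz": -6,"wx": 0,"wy": 0,"wz": 0},{"hand": 0,"tx": 0,"ty": 0,"tz": -12,"wx": 0,"wy": 0,"wz": 0},{"hand": 0,"tx": 0,"ty": 0,"tz": -20,"wx": 0,"wy": 0,"wz": 0},{"hand": 0,"tx": 0,"ty": 0,"tz": -20,"wx": 0,"wy": 0,"wz": 0},{"hand": 0,"tx": 0,"ty": 0,"tz": -12,"wx": 0,"wy": 0,"wz": 0}]' --squeeze 40

```text
t: 6.5
tcp_pos: [0.535, 0.2235, 0.2729]
eef_rot: [2.27, 2.172, 0.003]
ft_force: [0.1, -0.3, -1.6]
finger_gap: 0.159
```

```bash
python3 - <<'E'
from h import *
im,C=shot('w5'); save('scene','s5')
s=sense();A=R.from_rotvec(s['eef_rot']).as_matrix();y=np.arctan2(A[1,0],A[0,0])
t=np.array([.4975,-.0224])-0.0448*A[:2,0]; print(t)
rows([t[0],t[1],0.27],y,10)
E
```

```text
t 6.5 tcp [0.535  0.2235 0.2729] yaw 87.47 F [ 0.1 -0.3 -1.6] gap 0.15930030156903768
[ 0.49553012 -0.06715653]
tx -29.2 ty -2.7 tz 0.3 wz -0.000
tx -29.2 ty -2.7 tz 0.3 wz -0.000
tx -29.2 ty -2.7 tz 0.3 wz -0.000
tx -29.2 ty -2.7 tz 0.3 wz -0.000
tx -29.2 ty -2.7 tz 0.3 wz -0.000
tx -29.2 ty -2.7 tz 0.3 wz -0.000
tx -29.2 ty -2.7 tz 0.3 wz -0.000
tx -29.2 ty -2.7 tz 0.3 wz -0.000
tx -29.2 ty -2.7 tz 0.3 wz -0.000
tx -29.2 ty -2.7 tz 0.3 wz -0.000
```

View pics/s5.png

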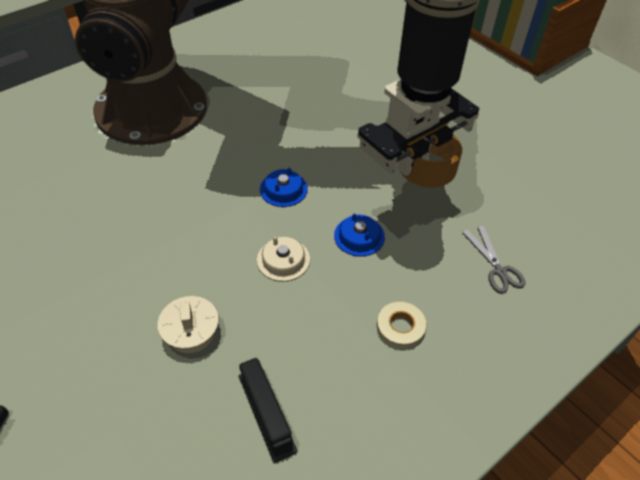

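Emit:
send_rows --motion '[{"hand": 0,"tx": -16,"ty": -1,"tz": 0,"wx": 0,"wy": 0,"wz": 0},{"hand": 0,"tx": -34,"ty": -3,"tz": 0,"wx": 0,"wy": 0,"wz": 0},{"hand": 0,"tx": -34,"ty": -3,"tz": 0,"wx": 0,"wy": 0,"wz": 0},{"hand": 0,"tx": -34,"ty": -3,"tz": 0,"wx": 0,"wy": 0,"wz": 0},{"hand": 0,"tx": -34,"ty": -3,"tz": 0,"wx": 0,"wy": 0,"wz": 0}]'

```text
t: 7.1
tcp_pos: [0.5139, 0.0701, 0.2696]
eef_rot: [-2.27, -2.171, 0.003]
ft_force: [0.7, -0.2, -1.3]
finger_gap: 0.16
```

Emit:
send_rows --motion '[{"hand": 0,"tx": -34,"ty": -3,"tz": 0,"wx": 0,"wy": 0,"wz": 0},{"hand": 0,"tx": -34,"ty": -3,"tz": 0,"wx": 0,"wy": 0,"wz": 0},{"hand": 0,"tx": -34,"ty": -3,"tz": 0,"wx": 0,"wy": 0,"wz": 0},{"hand": 0,"tx": -24,"ty": -2,"tz": 0,"wx": 0,"wy": 0,"wz": 0},{"hand": 0,"tx": -14,"ty": -2,"tz": 0,"wx": 0,"wy": 0,"wz": 0}]'

```text
t: 7.6
tcp_pos: [0.4945, -0.0694, 0.2697]
eef_rot: [-2.271, -2.169, 0.003]
ft_force: [-0.1, 0.6, -3.1]
finger_gap: 0.158
```

```bash
python3 - <<'E'
from h import *
im,C=shot('w6')
s=sense();A=R.from_rotvec(s['eef_rot']).as_matrix();y=np.arctan2(A[1,0],A[0,0])
t=np.array([.4975,-.0224])-0.0448*A[:2,0]; print(t)
rows([t[0],t[1],0.207],y,1)
im=save('top','t6')
# roll held: bottom at TCPz-0.2011
z=(s['tcp_pos'][2]-.2011)*1000
T=cam('top'); SHAPE['rl']=[(52,z),(52,z+50)]
findc('top',T,'roll_center','rl',np.array([.4975,-.0224]))
print(s['q'])
E
```

```text
t 7.6 tcp [ 0.4945 -0.0694  0.2697] yaw 87.36 F [-0.1  0.6 -3.1] gap 0.1582652054807446
[ 0.49542831 -0.06715207]
tx 3.0 ty 1.0 tz 62.7 wz -0.000
[ 2.53407464e-01  2.07533543e-01 -5.47791875e-01 -2.28228091e-04
 -8.17971370e-01 -1.87030787e+00]
```

View pics/w6.png

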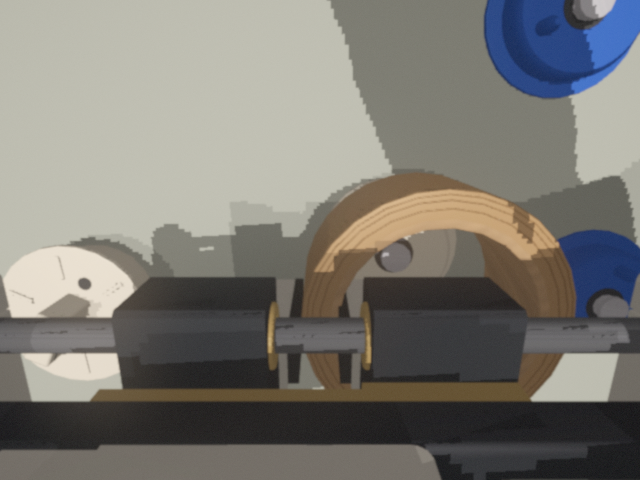

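View pics/t6.png

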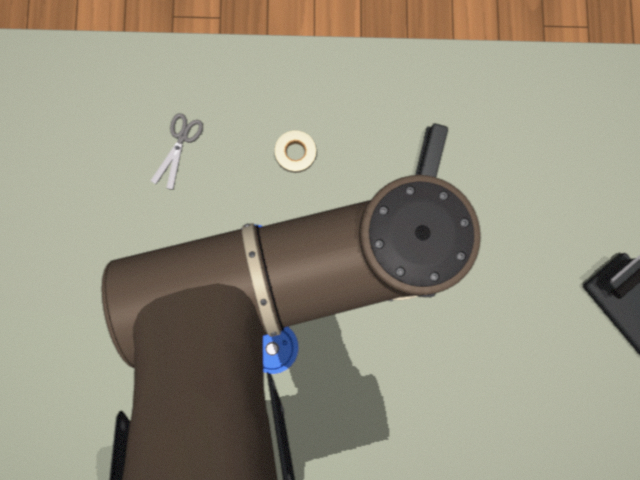

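```bash
python3 - <<'E'
from h import *
s=sense();C=cam('wrist',(np.array(s['tcp_pos']),s['eef_rot']))
im=cv2.imread('pics/w6.png')
P=np.vstack([circ(.4975,-.0224,.009,.031),circ(.4975,-.0224,.045,.004)])
A=R.from_rotvec(s['eef_rot']).as_matrix(); c=s['tcp_pos']+0.0448*A[:,0]; z=s['tcp_pos'][2]-.2011
for rr,cc in((.052,(0,0,255)),(.038,(0,255,0))):
    for zz in(z,z+.05): cv2.polylines(im,[proj(C,circ(c[0],c[1],rr,zz)).round().astype(np.int32)],True,cc,1)
for q in(P[:120],P[120:]): cv2.polylines(im,[proj(C,q).round().astype(np.int32)],True,(255,0,0),1)
cv2.imwrite('pics/v6.png',cv2.resize(im[150:420,260:600],None,fx=2.2,fy=2.2))
E
```

```text
(no output)
```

View pics/v6.png

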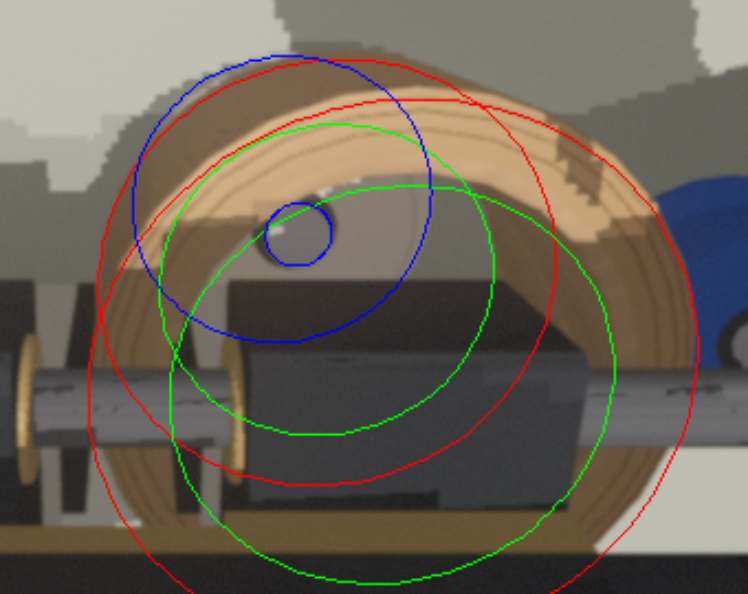

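```bash
python3 - <<'E'
from h import *
a=R.from_euler('ZX',[87.45,180],degrees=True)
for f,p in(('w3',[.5355,.2231,.2563]),('w4',[.5348,.2233,.2011])):
    A=a.as_matrix(); C=cam('wrist',(np.array(p),a.as_rotvec())); im=cv2.imread(f'pics/{f}.png')
    for rr,cc in((.052,(0,0,255)),(.038,(0,255,0))):
        for zz in(0,.05): cv2.polylines(im,[proj(C,circ(.5370,.268,rr,zz)).round().astype(np.int32)],True,cc,1)
    cv2.imwrite(f'pics/v_{f}.png',im[150:420,260:600])
E
python3 -c "
import cv2,numpy as np
cv2.imwrite('pics/v7.png',np.hstack([cv2.imread('pics/v_w3.png'),cv2.imread('pics/v_w4.png')]))"
```

```text
(no output)
```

View pics/v7.png

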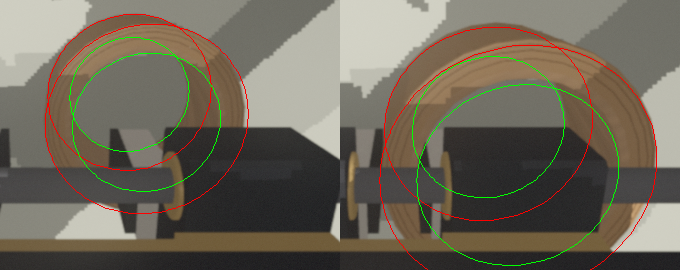

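```bash
python3 -c "
import cv2,numpy as np
im=cv2.imread('pics/w6.png')[160:300,290:590]
im=cv2.convertScaleAbs(im,alpha=1.3,beta=10)
im=cv2.resize(im,None,fx=2.66,fy=2.66,interpolation=2)
im=cv2.resize(cv2.imread('pics/w6.png')[165:285,300:460],None,fx=5,fy=5,interpolation=2)
im=cv2.convertScaleAbs(im,alpha=1.3,beta=10)
cv2.imwrite('pics/v8.png',im)"
```

View pics/v8.png

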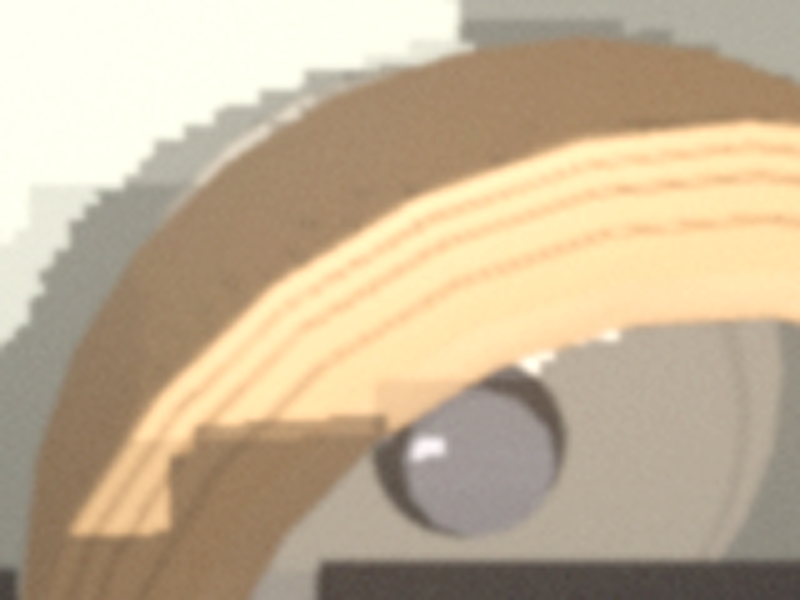

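```bash
python3 - <<'E'
from h import *
s=sense();C=cam('wrist',(np.array(s['tcp_pos']),s['eef_rot'])); A=R.from_rotvec(s['eef_rot']).as_matrix()
t=np.array([(75,535),(160,395),(270,290),(415,200),(590,140),(750,120)])/5+[300,165]
t=np.vstack([t,np.array([(655,205),(695,330)])/2.2+[260,150]])
b=np.array([(25,590),(45,430),(100,300),(180,200),(330,97),(450,55),(585,38),(700,52)])/5+[300,165]
z0=s['tcp_pos'][2]-.2011
def f(p):
    o=[]
    for q,dz in((t,.05),(b,0)):
        P=toplane(C,q,p[2]+dz)[:,:2]; o.append(np.hypot(*(P-p[:2]).T)-.052)
    return np.concatenate(o)*1000
for fz in(0,1):
    g=f if fz else (lambda p:f([p[0],p[1],z0]))
    r=least_squares(g,[.4975,-.0224,z0],x_scale=.01); c=r.x; d=np.array([c[0],c[1],0])-np.array(s['tcp_pos']); print(c.round(4),z0,'rel tool x,y mm',(d@A)[:2]*1000,g(c).round(1))
E
```

```text
[ 0.4958 -0.0231  0.069 ] 0.06897138046862572 rel tool x,y mm [45.04720483 -1.31591926] [-0.6 -0.1 -0.   0.   0.1  0.3 -0.4 -0.7 -0.  -0.3 -0.   0.1 -0.  -0.
  0.2  0.2]
[ 0.4959 -0.0227  0.0675] 0.06897138046862572 rel tool x,y mm [45.38389499 -1.19281814] [-0.5 -0.1 -0.1 -0.1 -0.   0.2 -0.1 -0.1  0.4 -0.1  0.1  0.2 -0.  -0.1
  0.2  0.2]
```

Emit:
send_rows --motion '[{"hand": 0,"tx": 1,"ty": 1.5,"tz": 10,"wx": 0,"wy": 0,"wz": 0},{"hand": 0,"tx": 0,"ty": 0,"tz": 15,"wx": 0,"wy": 0,"wz": 0},{"hand": 0,"tx": 0,"ty": 0,"tz": 10,"wx": 0,"wy": 0,"wz": 0},{"hand": 0,"tx": 0,"ty": 0,"tz": 3,"wx": 0,"wy": 0,"wz": 0},{"hand": 0,"tx": 0,"ty": 0,"tz": 0,"wx": 0,"wy": 0,"wz": 0}]'

```text
t: 8.25
tcp_pos: [0.4974, -0.0659, 0.2319]
eef_rot: [-2.269, -2.172, 0.002]
ft_force: [-0.5, -0.5, -2.5]
finger_gap: 0.16
```

```bash
python3 - <<'E'
from h import *
im,C=shot('w9')
cv2.imwrite('pics/v9.png',cv2.convertScaleAbs(cv2.resize(im[160:420,260:600],None,fx=2.3,fy=2.3,interpolation=2)[:,:,::-1],alpha=1.3,beta=10))
E
```

```text
t 8.25 tcp [ 0.4974 -0.0659  0.2319] yaw 87.51 F [-0.5 -0.5 -2.5] gap 0.1596936599517226
```

View pics/v9.png

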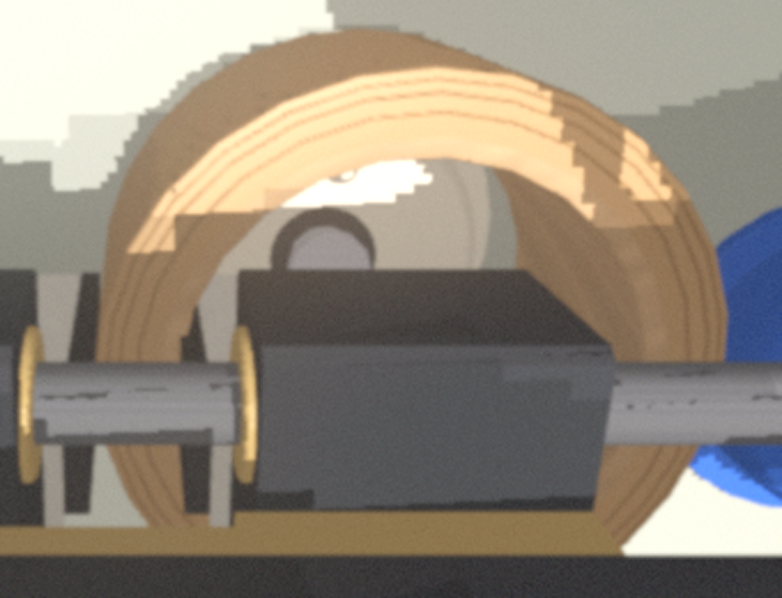

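Emit:
send_rows --motion '[{"hand": 0,"tx": -1.5,"ty": -0.5,"tz": 0,"wx": 0,"wy": 0,"wz": 0},{"hand": 0,"tx": 0,"ty": 0,"tz": 3,"wx": 0,"wy": 0,"wz": 0},{"hand": 0,"tx": 0,"ty": 0,"tz": 3,"wx": 0,"wy": 0,"wz": 0},{"hand": 0,"tx": 0,"ty": 0,"tz": 2,"wx": 0,"wy": 0,"wz": 0},{"hand": 0,"tx": 0,"ty": 0,"tz": 0,"wx": 0,"wy": 0,"wz": 0}]'

```text
t: 8.8
tcp_pos: [0.4967, -0.0679, 0.2244]
eef_rot: [-2.27, -2.171, 0.001]
ft_force: [-0.3, 0.9, -2.1]
finger_gap: 0.157
```

```bash
python3 - <<'E'
from h import *
im,C=shot('w10'); 
im=save('scene','s10')
cv2.imwrite('pics/v10.png',cv2.resize(im[200:320,220:380],None,fx=4.5,fy=4.5,interpolation=2)[:,:,::-1])
E
```

```text
t 8.8 tcp [ 0.4967 -0.0679  0.2244] yaw 87.46 F [-0.3  0.9 -2.1] gap 0.1569234792459952
```

View pics/v10.png

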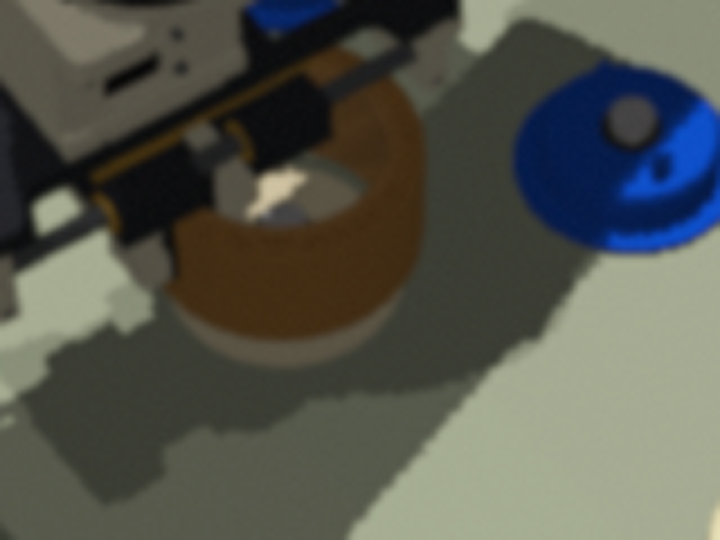

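Emit:
send_rows --motion '[{"hand": 0,"tx": 0,"ty": 0,"tz": 2,"wx": 0,"wy": 0,"wz": 0},{"hand": 0,"tx": 0,"ty": 0,"tz": 2,"wx": 0,"wy": 0,"wz": 0},{"hand": 0,"tx": 0,"ty": 0,"tz": 2,"wx": 0,"wy": 0,"wz": 0},{"hand": 0,"tx": 0,"ty": 0,"tz": 1,"wx": 0,"wy": 0,"wz": 0},{"hand": 0,"tx": 0,"ty": 0,"tz": 0,"wx": 0,"wy": 0,"wz": 0}]'

```text
t: 9.4
tcp_pos: [0.4968, -0.0678, 0.2174]
eef_rot: [-2.27, -2.172, 0.001]
ft_force: [-0.3, 0.3, -1.8]
finger_gap: 0.16
```

Emit:
send_rows --motion '[{"hand": 0,"tx": 0,"ty": 0,"tz": 3,"wx": 0,"wy": 0,"wz": 0},{"hand": 0,"tx": 0,"ty": 0,"tz": 3,"wx": 0,"wy": 0,"wz": 0},{"hand": 0,"tx": 0,"ty": 0,"tz": 3,"wx": 0,"wy": 0,"wz": 0},{"hand": 0,"tx": 0,"ty": 0,"tz": 2,"wx": 0,"wy": 0,"wz": 0},{"hand": 0,"tx": 0,"ty": 0,"tz": 0,"wx": 0,"wy": 0,"wz": 0}]'

```text
t: 9.9
tcp_pos: [0.4967, -0.0678, 0.2063]
eef_rot: [-2.27, -2.171, 0.001]
ft_force: [-0.5, 0.0, -1.8]
finger_gap: 0.154
```

Emit:
send_rows --motion '[{"hand": 0,"tx": 0,"ty": 0,"tz": 1,"wx": 0,"wy": 0,"wz": 0},{"hand": 0,"tx": 0,"ty": 0,"tz": 0.5,"wx": 0,"wy": 0,"wz": 0},{"hand": 0,"tx": 0,"ty": 0,"tz": 0,"wx": 0,"wy": 0,"wz": 0},{"hand": 26,"tx": 0,"ty": 0,"tz": 0,"wx": 0,"wy": 0,"wz": 0},{"hand": 26,"tx": 0,"ty": 0,"tz": 0,"wx": 0,"wy": 0,"wz": 0}]'

```text
t: 10.4
tcp_pos: [0.4971, -0.0678, 0.2054]
eef_rot: [2.269, 2.172, 0.001]
ft_force: [-0.4, 0.3, 1.1]
finger_gap: 0.243
```

Emit:
send_rows --motion '[{"hand": 26,"tx": 0,"ty": 0,"tz": 0,"wx": 0,"wy": 0,"wz": 0},{"hand": 26,"tx": 0,"ty": 0,"tz": -10,"wx": 0,"wy": 0,"wz": 0},{"hand": 26,"tx": 0,"ty": 0,"tz": -30,"wx": 0,"wy": 0,"wz": 0},{"hand": 26,"tx": 0,"ty": 0,"tz": -40,"wx": 0,"wy": 0,"wz": 0},{"hand": 40,"tx": 0,"ty": 0,"tz": -40,"wx": 0,"wy": 0,"wz": 0}]'

```text
t: 10.9
tcp_pos: [0.4965, -0.0679, 0.3272]
eef_rot: [-2.27, -2.172, 0.001]
ft_force: [1.7, 0.5, -0.7]
finger_gap: 0.304
```

```bash
python3 - <<'E'
from h import *
im,C=shot('w11')
save('scene','s11')
s=sense()
rows([0.60,-0.10,0.40],np.deg2rad(63),6)
E
```

```text
t 10.9 tcp [ 0.4965 -0.0679  0.3272] yaw 87.48 F [ 1.7  0.5 -0.7] gap 0.30441994859967314
tx -4.6 ty 17.1 tz -11.4 wz 0.071
tx -3.4 ty 17.4 tz -11.4 wz 0.071
tx -2.2 ty 17.6 tz -11.4 wz 0.071
tx -0.9 ty 17.7 tz -11.4 wz 0.071
tx 0.4 ty 17.7 tz -11.4 wz 0.071
tx 1.6 ty 17.7 tz -11.4 wz 0.071
```

View pics/w11.png

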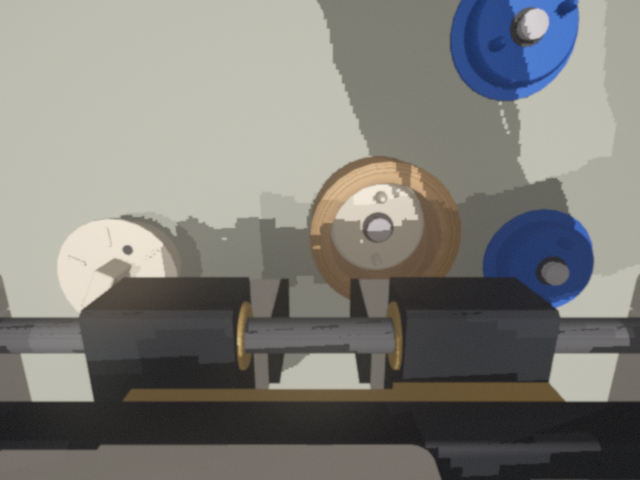

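View pics/s11.png

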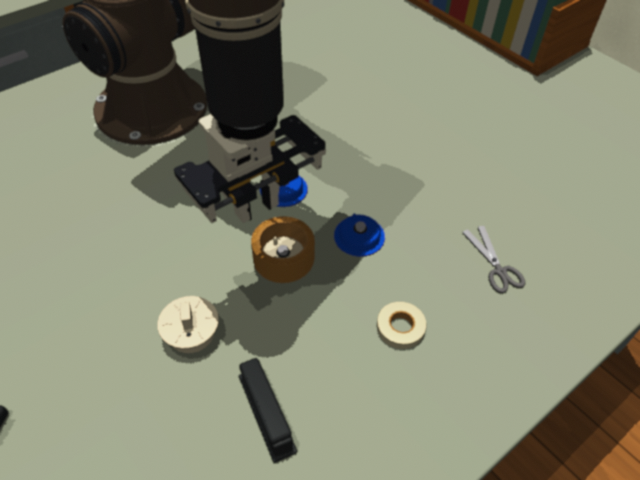

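```bash
python3 - <<'E'
from h import *
rows([0.61,-0.16,0.43],np.deg2rad(63),9)
E
```

```text
tx -9.7 ty 12.8 tz -10.9 wz 0.048
tx -9.1 ty 13.3 tz -10.9 wz 0.048
tx -8.4 ty 13.7 tz -10.9 wz 0.048
tx -7.8 ty 14.1 tz -10.9 wz 0.048
tx -7.1 ty 14.4 tz -10.9 wz 0.048
tx -6.4 ty 14.7 tz -10.9 wz 0.048
tx -5.7 ty 15.0 tz -10.9 wz 0.048
tx -5.0 ty 15.3 tz -10.9 wz 0.048
tx -4.3 ty 15.5 tz -10.9 wz 0.048
```

Emit:
send_rows --motion '[{"hand": 45,"tx": -10,"ty": 13,"tz": -11,"wx": 0,"wy": 0,"wz": 0.048},{"hand": 45,"tx": -9,"ty": 13,"tz": -11,"wx": 0,"wy": 0,"wz": 0.048},{"hand": 45,"tx": -8,"ty": 14,"tz": -11,"wx": 0,"wy": 0,"wz": 0.048},{"hand": 45,"tx": -8,"ty": 14,"tz": -11,"wx": 0,"wy": 0,"wz": 0.048},{"hand": 45,"tx": -7,"ty": 14,"tz": -11,"wx": 0,"wy": 0,"wz": 0.048}]'

```text
t: 11.5
tcp_pos: [0.5587, -0.1195, 0.3813]
eef_rot: [2.515, 1.882, 0.001]
ft_force: [-0.4, 0.5, 0.7]
finger_gap: 0.448
```

Emit:
send_rows --motion '[{"hand": 45,"tx": -6,"ty": 15,"tz": -11,"wx": 0,"wy": 0,"wz": 0.048},{"hand": 45,"tx": -6,"ty": 15,"tz": -11,"wx": 0,"wy": 0,"wz": 0.048},{"hand": 45,"tx": -5,"ty": 15,"tz": -11,"wx": 0,"wy": 0,"wz": 0.048},{"hand": 45,"tx": -4,"ty": 15,"tz": -11,"wx": 0,"wy": 0,"wz": 0.048},{"hand": 45,"tx": 0,"ty": 0,"tz": 0,"wx": 0,"wy": 0,"wz": 0}]'

```text
t: 12.0
tcp_pos: [0.6085, -0.1605, 0.4258]
eef_rot: [2.683, 1.632, 0.003]
ft_force: [0.7, -0.6, -0.1]
finger_gap: 0.448
```

```bash
python3 - <<'E'
from h import *
im,C=shot('w12')
findc('wrist',C,'cap_grip','cap',np.array([.5234,-.2202]))
findc('wrist',C,'roll_center','roll_loaded',np.array([.4975,-.0224]))
cv2.imwrite('pics/v12.png',cv2.resize(im[60:300,120:440],None,fx=2.5,fy=2.5,interpolation=2)[:,:,::-1])
E
```

```text
t 12.0 tcp [ 0.6085 -0.1605  0.4258] yaw 62.61 F [ 0.7 -0.6 -0.1] gap 0.44817392177629184
cap wrist [ 0.5241 -0.2192] rms px 0.27 score 0.67
roll_loaded wrist [ 0.5053 -0.0264] rms px 15.44 score 0.64
```

View pics/w12.png

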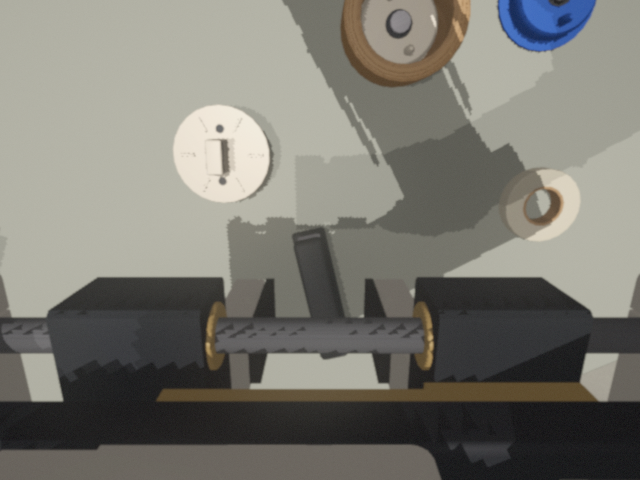

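```bash
python3 - <<'E'
from h import *
s=sense();C=cam('wrist',(np.array(s['tcp_pos']),s['eef_rot'])); im=cv2.imread('pics/w12.png')
g=im.min(2).astype(float); pts=[]
for c in((220,128),(222,181)):
    x,y=c; w=np.clip(120-g[y-6:y+7,x-6:x+7],0,None); Y,X=np.mgrid[y-6:y+7,x-6:x+7]; pts.append(((X*w).sum()/w.sum(),(Y*w).sum()/w.sum()))
print(pts); P=toplane(C,pts,.037)[:,:2]; d=P[1]-P[0]; print(P.mean(0),np.linalg.norm(d),np.rad2deg(np.arctan2(d[1],d[0])))
cv2.imwrite('pics/v13.png',cv2.resize(im[95:210,165:280],None,fx=5,fy=5,interpolation=2))
w=toplane(C,proj(C,[[.5239,-.2195,.065]]),.065);print(w, proj(C,[[.5239,-.2195,.065],[.5239,-.2195,.037]]))
yaw=np.arctan2(d[1],d[0])+np.pi/2; print(np.rad2deg(yaw))
rows([.5239,-.2195,.30],yaw,6)
E
```

```text
[(np.float64(219.07627118644066), np.float64(128.21610169491527)), (np.float64(221.97445255474452), np.float64(180.47810218978103))]
[ 0.52083342 -0.21780905] 0.04759218880992151 -28.037561967969953
[[ 0.5239 -0.2195  0.065 ]] [[212.80421538 161.19083602]
 [220.70907749 158.64897585]]
61.96243803203005
tx -15.2 ty -7.7 tz 20.6 wz 0.002
tx -15.3 ty -7.7 tz 20.6 wz 0.002
tx -15.3 ty -7.6 tz 20.6 wz 0.002
tx -15.3 ty -7.6 tz 20.6 wz 0.002
tx -15.3 ty -7.6 tz 20.6 wz 0.002
tx -15.3 ty -7.5 tz 20.6 wz 0.002
```

View pics/v13.png

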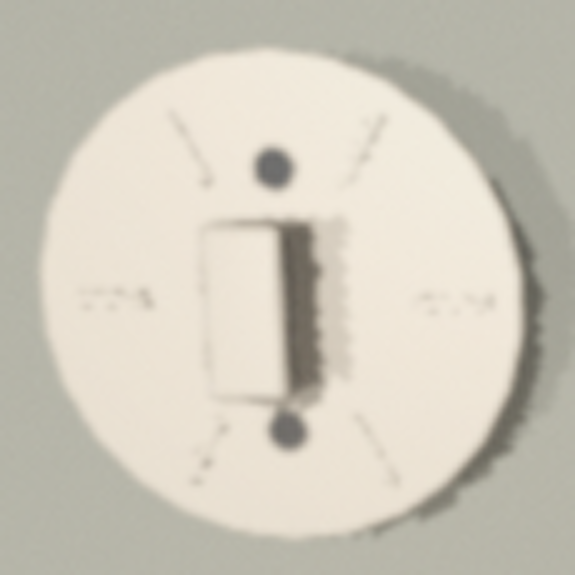

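```bash
python3 - <<'E'
from h import *
im,C=shot('w14')
b=findc('wrist',C,'cap_grip','cap',np.array([.5234,-.2202]))
s=sense();print(s['tcp_pos'])
g=im.min(2).astype(float); pts=[]
c0=proj(C,[[b[0][0],b[0][1],.037]])[0]
A=R.from_rotvec(s['eef_rot']).as_matrix()
for sg in(-1,1):
    x,y=np.round(proj(C,[[b[0][0]+sg*.024*np.cos(np.deg2rad(-28)),b[0][1]+sg*.024*np.sin(np.deg2rad(-28)),.037]])[0]).astype(int)
    w=np.clip(130-g[y-6:y+7,x-6:x+7],0,None); Y,X=np.mgrid[y-6:y+7,x-6:x+7]; pts.append(((X*w).sum()/w.sum(),(Y*w).sum()/w.sum()))
print(pts); P=toplane(C,pts,.037)[:,:2]; d=P[1]-P[0]; print(P.mean(0),np.linalg.norm(d),np.rad2deg(np.arctan2(d[1],d[0])))
yaw=np.arctan2(d[1],d[0])+np.pi/2; print(np.rad2deg(yaw))
rows([.5239,-.2195,.30],yaw,6)
E
```

```text
t 12.15 tcp [ 0.6068 -0.1594  0.4237] yaw 62.76 F [-0.8  0.1 -0.3] gap 0.4485371639006413
cap wrist [ 0.5238 -0.2191] rms px 0.28 score 0.84
[ 0.60680925 -0.15919995  0.42377044]
[(np.float64(219.21150278293135), np.float64(131.6122448979592)), (np.float64(221.7732342007435), np.float64(184.08921933085503))]
[ 0.52356291 -0.21950534] 0.04802410908276168 -28.433432451849512
61.56656754815048
tx -15.3 ty -7.7 tz 20.6 wz 0.003
tx -15.3 ty -7.6 tz 20.6 wz 0.003
tx -15.3 ty -7.6 tz 20.6 wz 0.003
tx -15.3 ty -7.5 tz 20.6 wz 0.003
tx -15.4 ty -7.5 tz 20.6 wz 0.003
tx -15.4 ty -7.4 tz 20.6 wz 0.003
```

Emit:
send_rows --motion '[{"hand": 45,"tx": -18,"ty": -9,"tz": 25,"wx": 0,"wy": 0,"wz": 0.005},{"hand": 45,"tx": -18,"ty": -9,"tz": 25,"wx": 0,"wy": 0,"wz": 0.005},{"hand": 45,"tx": -18,"ty": -9,"tz": 25,"wx": 0,"wy": 0,"wz": 0.005},{"hand": 45,"tx": -18,"ty": -9,"tz": 25,"wx": 0,"wy": 0,"wz": 0.005},{"hand": 45,"tx": -20,"ty": -9,"tz": 24,"wx": 0,"wy": 0,"wz": 0}]'

```text
t: 12.75
tcp_pos: [0.5234, -0.2197, 0.2992]
eef_rot: [-2.698, -1.609, 0.0]
ft_force: [0.1, 0.4, 1.1]
finger_gap: 0.452
```

Emit:
send_rows --motion '[{"hand": 45,"tx": 0,"ty": 0,"tz": 20,"wx": 0,"wy": 0,"wz": 0},{"hand": 45,"tx": 0,"ty": 0,"tz": 10,"wx": 0,"wy": 0,"wz": 0},{"hand": 45,"tx": 0,"ty": 0,"tz": 0,"wx": 0,"wy": 0,"wz": 0},{"hand": 45,"tx": 0,"ty": 0,"tz": 0,"wx": 0,"wy": 0,"wz": 0},{"hand": 45,"tx": 0,"ty": 0,"tz": 0,"wx": 0,"wy": 0,"wz": 0}]'

```text
t: 13.25
tcp_pos: [0.5254, -0.2196, 0.2712]
eef_rot: [2.697, 1.608, 0.002]
ft_force: [-0.1, 1.3, 0.7]
finger_gap: 0.451
```

```bash
python3 - <<'E'
from h import *
im,C=shot('w15')
rows([.5237,-.2194,.218],np.deg2rad(61.6),1)
E
```

```text
t 13.25 tcp [ 0.5254 -0.2196  0.2712] yaw 61.62 F [-0.1  1.3  0.7] gap 0.4512505976781305
tx -0.5 ty -1.5 tz 53.2 wz 0.000
```

View pics/w15.png

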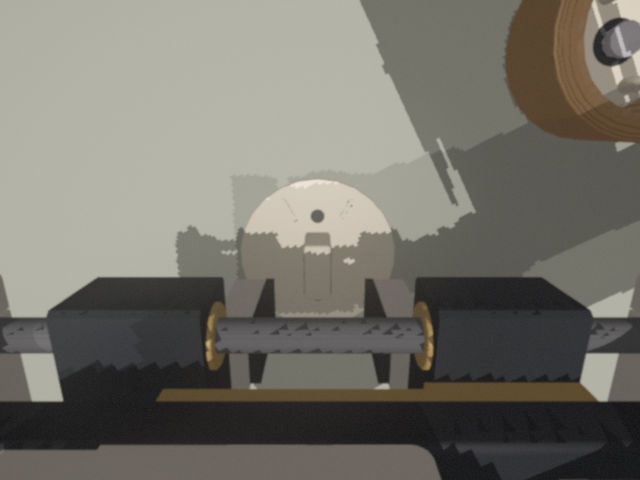

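Emit:
send_rows --motion '[{"hand": 45,"tx": 0,"ty": -1,"tz": 20,"wx": 0,"wy": 0,"wz": 0},{"hand": 45,"tx": 0,"ty": 0,"tz": 18,"wx": 0,"wy": 0,"wz": 0},{"hand": 45,"tx": 0,"ty": 0,"tz": 10,"wx": 0,"wy": 0,"wz": 0},{"hand": 45,"tx": 0,"ty": 0,"tz": 4,"wx": 0,"wy": 0,"wz": 0},{"hand": 45,"tx": 0,"ty": 0,"tz": 0,"wx": 0,"wy": 0,"wz": 0}]'

```text
t: 13.8
tcp_pos: [0.524, -0.2194, 0.2182]
eef_rot: [-2.699, -1.608, 0.001]
ft_force: [-0.6, -0.2, -0.1]
finger_gap: 0.448
```

Emit:
send_rows --motion '[{"hand": 45,"tx": 0,"ty": 0,"tz": 0,"wx": 0,"wy": 0,"wz": 0},{"hand": 0,"tx": 0,"ty": 0,"tz": 0,"wx": 0,"wy": 0,"wz": 0},{"hand": 0,"tx": 0,"ty": 0,"tz": 0,"wx": 0,"wy": 0,"wz": 0},{"hand": 0,"tx": 0,"ty": 0,"tz": 0,"wx": 0,"wy": 0,"wz": 0},{"hand": 0,"tx": 0,"ty": 0,"tz": 0,"wx": 0,"wy": 0,"wz": 0}]' --squeeze 40

```text
t: 14.3
tcp_pos: [0.5238, -0.2194, 0.2184]
eef_rot: [2.699, 1.608, 0.0]
ft_force: [-0.8, -0.2, 2.1]
finger_gap: 0.16
```

```bash
python3 - <<'E'
from h import *
im,C=shot('w16')
E
```

```text
t 14.3 tcp [ 0.5238 -0.2194  0.2184] yaw 61.57 F [-0.8 -0.2  2.1] gap 0.15953589957355258
```

View pics/w16.png

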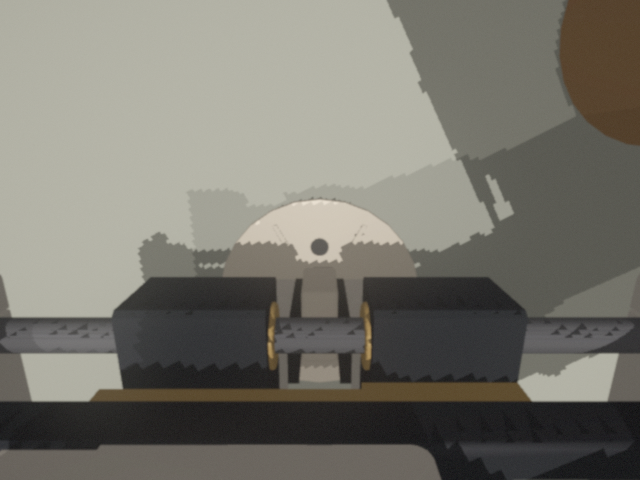

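Emit:
send_rows --motion '[{"hand": 0,"tx": 0,"ty": 0,"tz": -8,"wx": 0,"wy": 0,"wz": 0},{"hand": 0,"tx": 0,"ty": 0,"tz": -20,"wx": 0,"wy": 0,"wz": 0},{"hand": 0,"tx": 0,"ty": 0,"tz": -30,"wx": 0,"wy": 0,"wz": 0},{"hand": 0,"tx": 0,"ty": 0,"tz": -35,"wx": 0,"wy": 0,"wz": 0},{"hand": 0,"tx": 0,"ty": 0,"tz": -35,"wx": 0,"wy": 0,"wz": 0}]' --squeeze 50

```text
t: 14.85
tcp_pos: [0.5234, -0.2194, 0.3477]
eef_rot: [-2.699, -1.608, 0.001]
ft_force: [1.3, 0.5, -1.3]
finger_gap: 0.158
```

```bash
python3 - <<'E'
from h import *
print(sense()['finger_gap'],sense()['ft_force'])
rows([.60,-.05,.40],np.deg2rad(86.5),9)
E
```

```text
0.1584397113392588 [ 1.33654742  0.50825337 -1.34190636]
tx 20.6 ty -1.5 tz -5.8 wz -0.048
tx 20.6 ty -0.5 tz -5.8 wz -0.048
tx 20.6 ty 0.5 tz -5.8 wz -0.048
tx 20.6 ty 1.5 tz -5.8 wz -0.048
tx 20.5 ty 2.5 tz -5.8 wz -0.048
tx 20.4 ty 3.5 tz -5.8 wz -0.048
tx 20.2 ty 4.5 tz -5.8 wz -0.048
tx 19.9 ty 5.4 tz -5.8 wz -0.048
tx 19.6 ty 6.4 tz -5.8 wz -0.048
```

Emit:
send_rows --motion '[{"hand": 0,"tx": 20,"ty": -1,"tz": -6,"wx": 0,"wy": 0,"wz": -0.048},{"hand": 0,"tx": 21,"ty": -1,"tz": -6,"wx": 0,"wy": 0,"wz": -0.048},{"hand": 0,"tx": 21,"ty": 0,"tz": -6,"wx": 0,"wy": 0,"wz": -0.048},{"hand": 0,"tx": 21,"ty": 1,"tz": -6,"wx": 0,"wy": 0,"wz": -0.048},{"hand": 0,"tx": 20,"ty": 2,"tz": -6,"wx": 0,"wy": 0,"wz": -0.048}]'

```text
t: 15.35
tcp_pos: [0.5649, -0.124, 0.3768]
eef_rot: [-2.485, -1.922, -0.0]
ft_force: [1.6, -0.4, -2.1]
finger_gap: 0.16
```

Emit:
send_rows --motion '[{"hand": 0,"tx": 20,"ty": 4,"tz": -6,"wx": 0,"wy": 0,"wz": -0.048},{"hand": 0,"tx": 20,"ty": 4,"tz": -6,"wx": 0,"wy": 0,"wz": -0.048},{"hand": 0,"tx": 20,"ty": 5,"tz": -6,"wx": 0,"wy": 0,"wz": -0.048},{"hand": 0,"tx": 19,"ty": 6,"tz": -6,"wx": 0,"wy": 0,"wz": -0.048},{"hand": 0,"tx": 0,"ty": 0,"tz": 0,"wx": 0,"wy": 0,"wz": 0}]'

```text
t: 15.85
tcp_pos: [0.5991, -0.0487, 0.4012]
eef_rot: [2.287, 2.153, 0.002]
ft_force: [-0.1, 0.7, -0.8]
finger_gap: 0.159
```

Emit:
send_rows --motion '[{"hand": 0,"tx": 0,"ty": 0,"tz": 0,"wx": 0,"wy": 0,"wz": 0},{"hand": 0,"tx": 0,"ty": 0,"tz": 0,"wx": 0,"wy": 0,"wz": 0},{"hand": 0,"tx": 0,"ty": 0,"tz": 0,"wx": 0,"wy": 0,"wz": 0},{"hand": 0,"tx": 0,"ty": 0,"tz": 0,"wx": 0,"wy": 0,"wz": 0},{"hand": 0,"tx": 0,"ty": 0,"tz": 0,"wx": 0,"wy": 0,"wz": 0}]'

```text
t: 16.35
tcp_pos: [0.598, -0.0509, 0.4001]
eef_rot: [-2.292, -2.148, 0.0]
ft_force: [0.8, 0.1, -0.8]
finger_gap: 0.158
```

```bash
python3 - <<'E'
from h import *
im,C=shot('w17')
b=findc('wrist',C,'roll_center','roll_loaded',np.array([.4975,-.0224]))
print([(np.round(d['point'],4).tolist(),round(d['score'],2)) for d in mark_of('wrist','base_deck')])
print(sense()['tcp_pos'])
u,v=proj(C,[[.4975,-.0224,.031]])[0].round().astype(int);print(u,v)
np.save('C17.npy',np.array([0])); import pickle; pickle.dump((C,u,v),open('c17.pkl','wb'))
cv2.imwrite('pics/v17.png',cv2.resize(im[max(v-55,0):v+55,u-70:u+70],None,fx=5,fy=5,interpolation=2)[:,:,::-1])
E
```

```text
t 16.35 tcp [ 0.598  -0.0509  0.4001] yaw 86.29 F [ 0.8  0.1 -0.8] gap 0.15795101583768154
roll_loaded wrist [ 0.4978 -0.0223] rms px 0.85 score 0.66
[([0.5359, 0.1079, 0.0179], 0.73), ([0.5, -0.027, 0.022], 0.64)]
[ 0.5980378  -0.05074512  0.40016427]
344 92
```

View pics/w17.png

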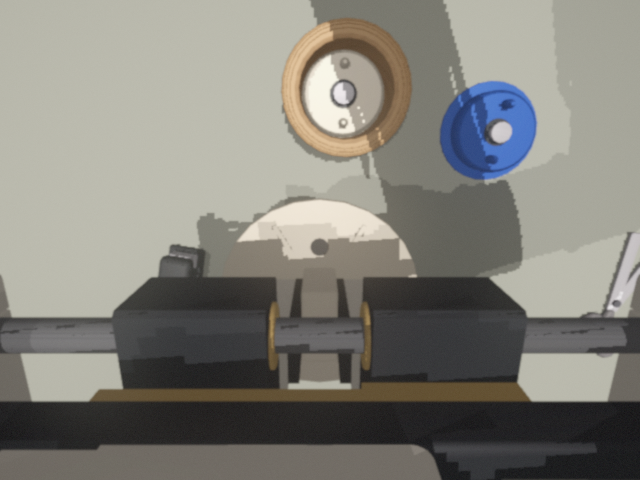

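View pics/v17.png

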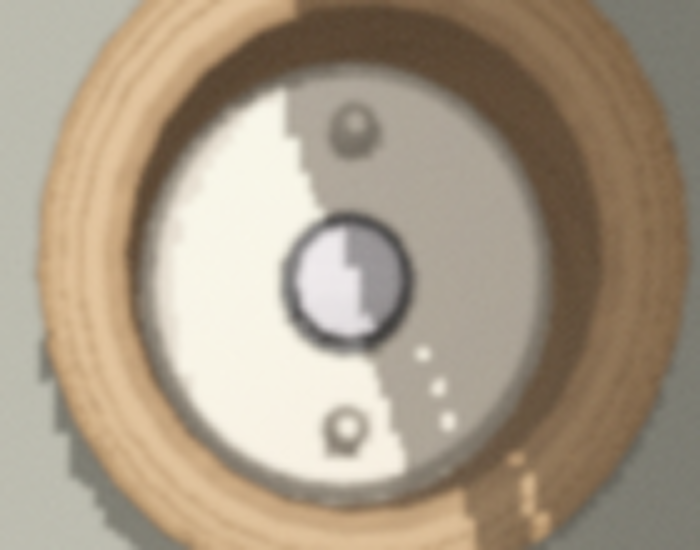

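```bash
python3 - <<'E'
from h import *
import pickle; C,u,v=pickle.load(open('c17.pkl','rb'))
o=np.array([u-70,v-55])
print(toplane(C,np.array([[350,281]])/5+o,.031))
for a,b in(((357,119),(349,429)),((356,128),(346,431))):
  P=toplane(C,np.array([a,b])/5+o,.034)[:,:2]; d=P[1]-P[0]; print(P.mean(0),np.linalg.norm(d),np.rad2deg(np.arctan2(d[1],d[0])))
s=sense(); print(s['tcp_pos'])
rows([.4978,-.0224,.31],np.deg2rad(86.3),5)
E
```

```text
[[ 0.49811904 -0.02268937  0.031     ]]
[ 0.49776892 -0.02237103] 0.04899510880279637 -4.3391380590688176
[ 0.49859372 -0.02275084] 0.047962780982302444 -4.792435707643122
[ 0.5980378  -0.05074512  0.40016427]
tx 4.4 ty -20.4 tz 18.0 wz 0.000
tx 4.4 ty -20.4 tz 18.0 wz 0.000
tx 4.4 ty -20.4 tz 18.0 wz 0.000
tx 4.4 ty -20.4 tz 18.0 wz 0.000
tx 4.4 ty -20.4 tz 18.0 wz 0.000
```

Emit:
send_rows --motion '[{"hand": 0,"tx": 4,"ty": -20,"tz": 15,"wx": 0,"wy": 0,"wz": 0.004},{"hand": 0,"tx": 5,"ty": -25,"tz": 20,"wx": 0,"wy": 0,"wz": 0.004},{"hand": 0,"tx": 5,"ty": -25,"tz": 20,"wx": 0,"wy": 0,"wz": 0},{"hand": 0,"tx": 5,"ty": -20,"tz": 20,"wx": 0,"wy": 0,"wz": 0},{"hand": 0,"tx": 3,"ty": -12,"tz": 15,"wx": 0,"wy": 0,"wz": 0}]'

```text
t: 17.0
tcp_pos: [0.4962, -0.0215, 0.3093]
eef_rot: [-2.3, -2.139, 0.001]
ft_force: [-0.2, -0.3, -1.2]
finger_gap: 0.156
```

Emit:
send_rows --motion '[{"hand": 0,"tx": 0,"ty": 0,"tz": 0,"wx": 0,"wy": 0,"wz": 0},{"hand": 0,"tx": 0,"ty": 0,"tz": 0,"wx": 0,"wy": 0,"wz": 0},{"hand": 0,"tx": 0,"ty": 0,"tz": 0,"wx": 0,"wy": 0,"wz": 0},{"hand": 0,"tx": 0,"ty": 0,"tz": 0,"wx": 0,"wy": 0,"wz": 0},{"hand": 0,"tx": 0,"ty": 0,"tz": 0,"wx": 0,"wy": 0,"wz": 0}]'

```text
t: 17.5
tcp_pos: [0.4984, -0.0216, 0.3105]
eef_rot: [2.3, 2.139, 0.001]
ft_force: [1.1, 0.1, -1.6]
finger_gap: 0.162
```

```bash
python3 - <<'E'
from h import *
im,C=shot('w18')
rows([.4980,-.0225,.275],np.deg2rad(85.8),1)
E
```

```text
t 17.5 tcp [ 0.4984 -0.0216  0.3105] yaw 85.84 F [ 1.1  0.1 -1.6] gap 0.16185507957708045
tx -0.9 ty -0.2 tz 35.4 wz 0.001
```

View pics/w18.png

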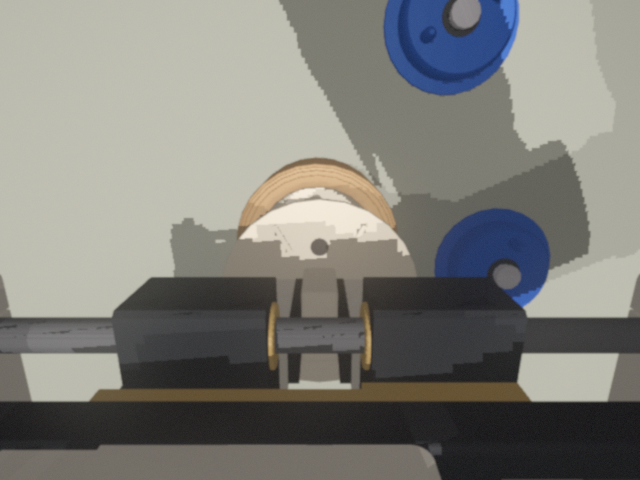

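Emit:
send_rows --motion '[{"hand": 0,"tx": -0.8,"ty": -0.2,"tz": 10,"wx": 0,"wy": 0,"wz": 0},{"hand": 0,"tx": 0,"ty": 0,"tz": 12,"wx": 0,"wy": 0,"wz": 0},{"hand": 0,"tx": 0,"ty": 0,"tz": 8,"wx": 0,"wy": 0,"wz": 0},{"hand": 0,"tx": 0,"ty": 0,"tz": 3,"wx": 0,"wy": 0,"wz": 0},{"hand": 0,"tx": 0,"ty": 0,"tz": 0,"wx": 0,"wy": 0,"wz": 0}]'

```text
t: 18.05
tcp_pos: [0.4975, -0.0224, 0.2763]
eef_rot: [-2.3, -2.139, 0.003]
ft_force: [0.0, 0.8, -1.6]
finger_gap: 0.156
```

Emit:
send_rows --motion '[{"hand": 0,"tx": 0,"ty": 0,"tz": 0,"wx": 0,"wy": 0,"wz": 0},{"hand": 0,"tx": 0,"ty": 0,"tz": 3,"wx": 0,"wy": 0,"wz": 0},{"hand": 0,"tx": 0,"ty": 0,"tz": 3,"wx": 0,"wy": 0,"wz": 0},{"hand": 0,"tx": 0,"ty": 0,"tz": 3,"wx": 0,"wy": 0,"wz": 0},{"hand": 0,"tx": 0,"ty": 0,"tz": 0,"wx": 0,"wy": 0,"wz": 0}]'

```text
t: 18.55
tcp_pos: [0.4974, -0.0223, 0.2677]
eef_rot: [-2.3, -2.14, 0.001]
ft_force: [-1.0, 0.8, -1.5]
finger_gap: 0.157
```

```bash
python3 - <<'E'
from h import *
im,C=shot('w19'); im=save('scene','s19')
cv2.imwrite('pics/v19.png',cv2.resize(im[190:310,210:370],None,fx=4.5,fy=4.5,interpolation=2)[:,:,::-1])
rows([.4980,-.0225,.24],np.deg2rad(85.8),1)
E
```

```text
t 18.55 tcp [ 0.4974 -0.0223  0.2677] yaw 85.86 F [-1.   0.8 -1.5] gap 0.15733851414700617
tx -0.1 ty 0.4 tz 28.1 wz 0.001
```

View pics/v19.png

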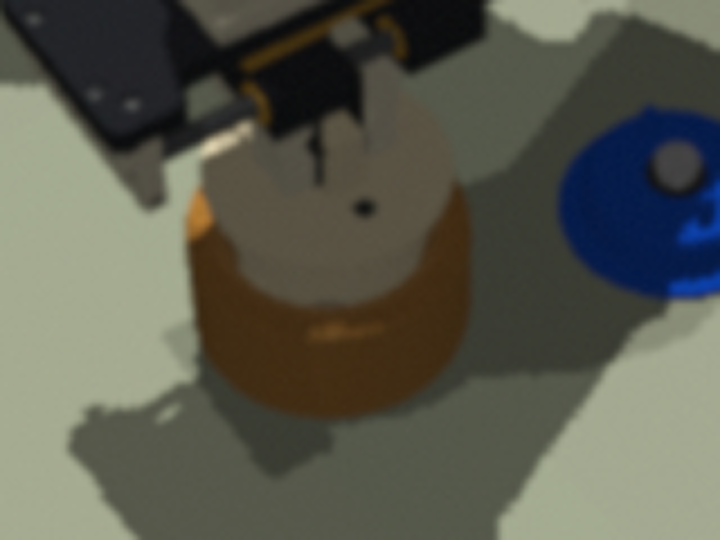

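Emit:
send_rows --motion '[{"hand": 0,"tx": 0,"ty": 0.4,"tz": 3,"wx": 0,"wy": 0,"wz": 0},{"hand": 0,"tx": 0,"ty": 0,"tz": 3,"wx": 0,"wy": 0,"wz": 0},{"hand": 0,"tx": 0,"ty": 0,"tz": 3,"wx": 0,"wy": 0,"wz": 0},{"hand": 0,"tx": 0,"ty": 0,"tz": 2,"wx": 0,"wy": 0,"wz": 0},{"hand": 0,"tx": 0,"ty": 0,"tz": 0,"wx": 0,"wy": 0,"wz": 0}]'

```text
t: 19.15
tcp_pos: [0.4979, -0.0224, 0.2567]
eef_rot: [-2.3, -2.14, 0.001]
ft_force: [-0.4, -0.1, -1.8]
finger_gap: 0.155
```

Emit:
send_rows --motion '[{"hand": 0,"tx": 0,"ty": 0,"tz": 1.5,"wx": 0,"wy": 0,"wz": 0},{"hand": 0,"tx": 0,"ty": 0,"tz": 1.5,"wx": 0,"wy": 0,"wz": 0},{"hand": 0,"tx": 0,"ty": 0,"tz": 1,"wx": 0,"wy": 0,"wz": 0},{"hand": 0,"tx": 0,"ty": 0,"tz": 1,"wx": 0,"wy": 0,"wz": 0},{"hand": 0,"tx": 0,"ty": 0,"tz": 0,"wx": 0,"wy": 0,"wz": 0}]'

```text
t: 19.65
tcp_pos: [0.498, -0.0223, 0.252]
eef_rot: [-2.3, -2.14, 0.0]
ft_force: [-0.1, -0.1, -1.2]
finger_gap: 0.155
```

Emit:
send_rows --motion '[{"hand": 0,"tx": 0,"ty": 0,"tz": 1.5,"wx": 0,"wy": 0,"wz": 0},{"hand": 0,"tx": 0,"ty": 0,"tz": 1.5,"wx": 0,"wy": 0,"wz": 0},{"hand": 0,"tx": 0,"ty": 0,"tz": 1,"wx": 0,"wy": 0,"wz": 0},{"hand": 0,"tx": 0,"ty": 0,"tz": 1,"wx": 0,"wy": 0,"wz": 0},{"hand": 0,"tx": 0,"ty": 0,"tz": 0,"wx": 0,"wy": 0,"wz": 0}]'

```text
t: 20.15
tcp_pos: [0.4981, -0.0223, 0.2473]
eef_rot: [2.3, 2.14, 0.0]
ft_force: [-1.2, 0.1, 3.2]
finger_gap: 0.152
```

Emit:
send_rows --motion '[{"hand": 0,"tx": 0,"ty": 0,"tz": 1.5,"wx": 0,"wy": 0,"wz": 0},{"hand": 0,"tx": 0,"ty": 0,"tz": 1.5,"wx": 0,"wy": 0,"wz": 0},{"hand": 0,"tx": 0,"ty": 0,"tz": 1,"wx": 0,"wy": 0,"wz": 0},{"hand": 0,"tx": 0,"ty": 0,"tz": 1,"wx": 0,"wy": 0,"wz": 0},{"hand": 0,"tx": 0,"ty": 0,"tz": 0,"wx": 0,"wy": 0,"wz": 0}]' --squeeze 60

```text
t: 20.65
tcp_pos: [0.4982, -0.0224, 0.2426]
eef_rot: [2.3, 2.14, 0.0]
ft_force: [-1.8, -1.1, 5.9]
finger_gap: 0.152
```

Emit:
send_rows --motion '[{"hand": 0,"tx": 0,"ty": 0,"tz": 0.5,"wx": 0,"wy": 0,"wz": 0},{"hand": 0,"tx": 0,"ty": 0,"tz": 0.5,"wx": 0,"wy": 0,"wz": 0},{"hand": 0,"tx": 0,"ty": 0,"tz": 0.5,"wx": 0,"wy": 0,"wz": 0},{"hand": 0,"tx": 0,"ty": 0,"tz": 0.5,"wx": 0,"wy": 0,"wz": 0},{"hand": 0,"tx": 0,"ty": 0,"tz": 0,"wx": 0,"wy": 0,"wz": 0}]'

```text
t: 21.15
tcp_pos: [0.4982, -0.0225, 0.2408]
eef_rot: [2.299, 2.14, 0.001]
ft_force: [-2.4, -1.0, 9.2]
finger_gap: 0.157
```

Emit:
send_rows --motion '[{"hand": 0,"tx": 0,"ty": 0,"tz": 0.4,"wx": 0,"wy": 0,"wz": 0},{"hand": 0,"tx": 0,"ty": 0,"tz": 0.4,"wx": 0,"wy": 0,"wz": 0},{"hand": 0,"tx": 0,"ty": 0,"tz": 0.2,"wx": 0,"wy": 0,"wz": 0},{"hand": 0,"tx": 0,"ty": 0,"tz": 0,"wx": 0,"wy": 0,"wz": 0},{"hand": 0,"tx": 0,"ty": 0,"tz": 0,"wx": 0,"wy": 0,"wz": 0}]'

```text
t: 21.65
tcp_pos: [0.4982, -0.0225, 0.2403]
eef_rot: [2.299, 2.14, 0.001]
ft_force: [-4.7, 0.2, 15.4]
finger_gap: 0.16
```

```bash
python3 - <<'E'
from h import *
for i in range(3):
    s=sense(); print(s['t'],s['tcp_pos'],s['ft_force'],s['wrist_torque']); im=read_camera('scene')
cv2.imwrite('pics/v20.png',cv2.resize(im[190:310,210:370],None,fx=4.5,fy=4.5,interpolation=2)[:,:,::-1])
E
```

```text
21.65 [ 0.49816043 -0.02245726  0.24031679] [-4.69663171  0.1598145  15.38575813] [-0.15775879  1.88384803 -0.09727853]
21.7 [ 0.49817764 -0.0224616   0.24034647] [-4.37651902 -0.39939814 15.40212167] [-0.13777485  1.88274016 -0.0770162 ]
21.75 [ 0.49816845 -0.02245911  0.24034791] [-5.30445425 -0.25179541 15.35696   ] [-0.16568052  1.86003872 -0.05909547]
```

View pics/v20.png

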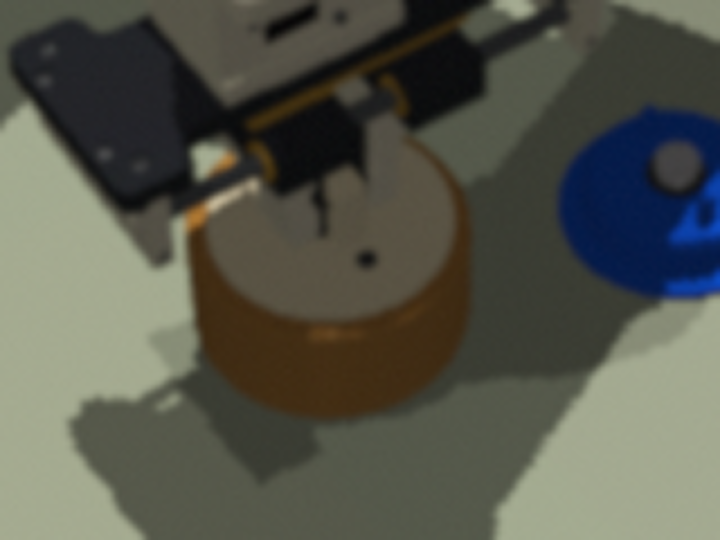

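Emit:
send_rows --motion '[{"hand": 0,"tx": 0,"ty": -0.3,"tz": 0,"wx": 0,"wy": 0,"wz": 0},{"hand": 0,"tx": 0,"ty": -0.2,"tz": 0,"wx": 0,"wy": 0,"wz": 0},{"hand": 0,"tx": 0,"ty": 0,"tz": 0,"wx": 0,"wy": 0,"wz": 0},{"hand": 0,"tx": 0,"ty": 0,"tz": 0,"wx": 0,"wy": 0,"wz": 0},{"hand": 0,"tx": 0,"ty": 0,"tz": 0,"wx": 0,"wy": 0,"wz": 0}]'

```text
t: 22.3
tcp_pos: [0.498, -0.0224, 0.2403]
eef_rot: [2.299, 2.14, 0.002]
ft_force: [-3.5, -1.8, 13.8]
finger_gap: 0.157
```

```bash
python3 - <<'E'
from h import *
s=sense(); print(s['t'],s['tcp_pos'],s['ft_force'],s['wrist_torque'],R.from_rotvec(s['eef_rot']).as_matrix()[:,2])
shot('w21')
E
```

```text
22.3 [ 0.49799938 -0.02243858  0.2403277 ] [-3.52477666 -1.83504975 13.82876631] [-0.5321728   1.14853174 -0.07107888] [ 1.59459217e-03 -2.74572167e-04 -9.99998691e-01]
t 22.3 tcp [ 0.498  -0.0224  0.2403] yaw 85.89 F [-3.5 -1.8 13.8] gap 0.15690345817279738
```

View pics/w21.png

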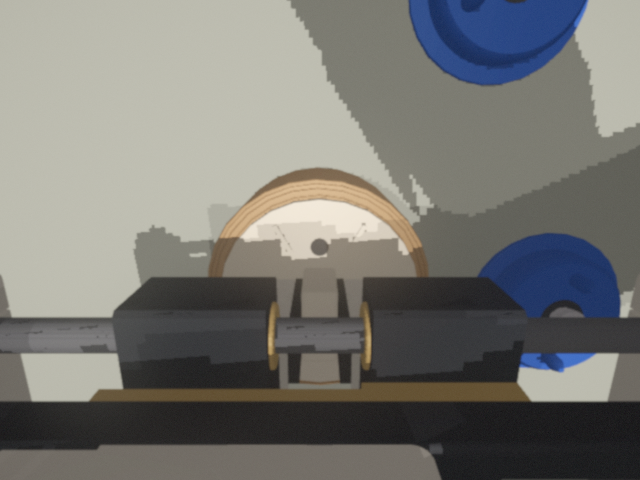

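Emit:
send_rows --motion '[{"hand": 0,"tx": -0.2,"ty": -0.4,"tz": 0,"wx": 0,"wy": 0,"wz": 0},{"hand": 0,"tx": 0,"ty": 0,"tz": 0.3,"wx": 0,"wy": 0,"wz": 0},{"hand": 0,"tx": 0,"ty": 0,"tz": 0.3,"wx": 0,"wy": 0,"wz": 0},{"hand": 0,"tx": 0,"ty": 0,"tz": 0,"wx": 0,"wy": 0,"wz": 0},{"hand": 0,"tx": 0,"ty": 0,"tz": 0,"wx": 0,"wy": 0,"wz": 0}]'

```text
t: 22.85
tcp_pos: [0.4978, -0.0225, 0.2403]
eef_rot: [2.298, 2.14, 0.003]
ft_force: [-4.0, -1.3, 18.6]
finger_gap: 0.155
```

Emit:
send_rows --motion '[{"hand": 0,"tx": 0,"ty": 0,"tz": 0,"wx": 0,"wy": 0,"wz": 0},{"hand": 0,"tx": 0,"ty": 0,"tz": 0,"wx": 0,"wy": 0,"wz": 0},{"hand": 0,"tx": 0,"ty": 0,"tz": 0,"wx": 0,"wy": 0,"wz": 0},{"hand": 0,"tx": 0,"ty": 0,"tz": 0,"wx": 0,"wy": 0,"wz": 0},{"hand": 0,"tx": 0,"ty": 0,"tz": 0,"wx": 0,"wy": 0,"wz": 0}]'

```text
t: 23.35
tcp_pos: [0.4978, -0.0225, 0.2403]
eef_rot: [2.298, 2.14, 0.003]
ft_force: [-3.7, -0.8, 18.7]
finger_gap: 0.157
```

```bash
python3 - <<'E'
from h import *
im,C=shot('w22'); s=sense(); print(s['wrist_torque'],s['tcp_pos'])
im=save('scene','s22')
cv2.imwrite('pics/v22.png',cv2.resize(im[190:310,210:370],None,fx=4.5,fy=4.5,interpolation=2)[:,:,::-1])
E
```

```text
t 23.35 tcp [ 0.4978 -0.0225  0.2403] yaw 85.91 F [-3.7 -0.8 18.7] gap 0.15691170490908168
[-0.2517656   1.64604989 -0.09487133] [ 0.49783341 -0.02249527  0.24028515]
```

View pics/s22.png

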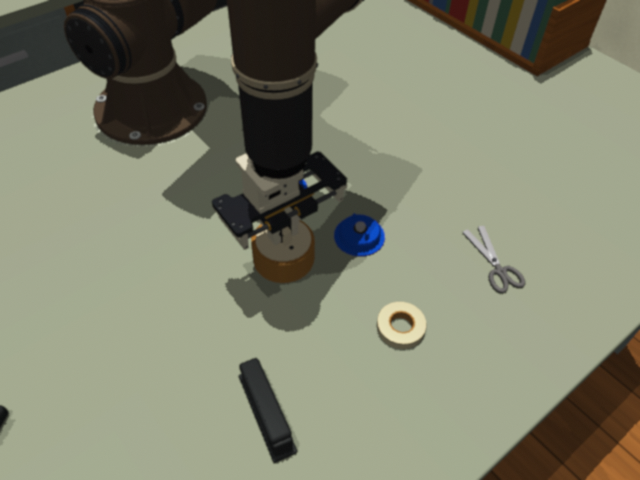

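```bash
python3 -c "
from bench import *
print(hand_in()); s=sense(); print(s['t'],s['tcp_pos'],s['ft_force'])"
```

```text
the job is handed in; nothing more can be done
None
the job is handed in; nothing more can be done
```

The reel is loaded and I handed it in at about 23.4 s (limit 56 s). The gripper still holds the wing of the upper half with the 60 N grip setting and presses the reel shut. The hand-in gives no verdict.

**What I did:** I gripped the wide roll by its wall, lowered it over the off-white lower half's hub until it rested on the flange, and let go. I then gripped the upper half by its wing, lined it up with the dowels, lowered it into the roll and pressed it down against the spring.

**Last checks:**
- **Roll:** The wrist camera put the seated roll at (0.4978, -0.0223) and the lower half at about (0.498, -0.0225), so they are about 0.3 mm apart. I measured this before the upper half went in. The last wrist picture still shows the roll centred around the upper half.
- **Halves shut:** The TCP stopped at z = 0.2403, against 0.2400–0.2404 worked out from the height where I gripped the wing. It did not go lower when I pushed harder. The push rose to 18.7 N, well above the spring's 9.4 N, so the halves should be touching.
- **Alignment:** The gripper's heading matches the dowels to about 0.5°, and the upper half shows no slip in the grip.
- **Other objects:** In the last scene picture the scissors, small roll, stapler and the blue base next to the reel look unmoved. The arm hides the other blue base.

**One reading that disagreed:** A sideways force of about 4 N and a moment of about 1.6 N·m remain at the wrist. I shifted about 1 mm to relieve them, and they dropped only partly. They probably come from slight sideways bearing on a dowel. I found no tilt or movement of the reel from them.

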